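Pack away the puzzle touch-up kit

ROBOT

A 6-joint arm with a two-finger parallel gripper is mounted at the origin on the work surface. World frame = base frame: x ahead of the robot, y to its left, z up, the work surface at z = 0. Lengths are in m, angles in rad, forces in N, time in s.
With the tool pointing down it reaches from about 0.35 to 0.85 m from the base axis. Payload 8.1 kg.
Tool frame: the origin (TCP) lies at the very end of the fingers, on their centre line; the grasp point (between the pads) lies 19 mm behind it; x points along the fingers, y is the direction in which the jaws open and shut, and the axes are right-handed (so a half turn about x gives the same grasp; the last joint's range is limited). The gripper opens to 93 mm and grips with 3 to 60 N. Pads are 15 mm wide; open, the fingers measure 128 mm over their backs; the gripper's body (75 mm by 188 mm) begins 65 mm behind the grasp point.
Start: joints at [1.122, 0.13, 1.488, -0, 1.523, -0.085], TCP at [0.213, 0.561, 0.219] pointing down, gripper open.
Joint ranges: [-2.96, 2.96], [-0.89, 2.26], [0.02, 2.5], [-1.34, 4.48], [0, 2.73], [-2.66, 2.66]. Speed limits (rad/s): [2.39, 2.39, 2.79, 3.14, 3.14, 3.14].

INTERFACE

Orientations are given as a rotation vector (axis times angle).
In Python, from plant import * gives the robot as it stands. The module is installed in compiled form; this text tells all that it offers.
- The arm moves only by the tool apply_moves, never from a script. Its argument "series" is a list of rows, each an object with "jaw": the gripper's target within -1 to 1 (shut at 1, half-way at 0, fully open at -1); "linear": the shift along the tool's x, y, z normalised to -1 to 1, where 1 is 0.6 m, a list of three; "roll": the turn about the tool's x normalised to -1 to 1, where 1 is 30 degrees. A call has 1 to 20 rows; each row is the pose to reach, as a shift and turn from the pose measured when the call began, along the tool's axes at that moment; what a row does not reach only later rows make up. A row lasts 1/8 s, in which the tool goes at most 62.5 mm and 10.7 degrees, less where a joint would pass 70% of its speed; a pose out of reach is approached as far as the arm can. A call with a number of a shift or a turn outside -1 to 1 is refused whole. A call with a gripper value outside its range is refused whole. The fingers move at their own pace and stop on an object; "force" is the grip in N (left out, the last holds). Time passes only in rows, so rows that repeat a pose let the fingers close. It gives the time, the measured TCP pose, the force and the opening at its end, in the units of the state.
- read_state(): the state, without advancing time (a new reading comes with each control period).
- read_camera(name): name is "scene" or "side" or "wrist"; returns a dict with "pixels" (384x512x3 uint8, blue, green, red), "intrinsics" (3x3 intrinsics, pixels), "D" ([k1, k2, p1, p2, k3] as OpenCV has them; the pictures are not rectified), "rvec" (rotation vector, rad) and "tvec" (3), from world to camera coordinates, as OpenCV has them; the wrist camera has in their place "tool_from_camera" (4x4, takes a point from camera to tool coordinates, whose origin is the TCP and whose axes are the tool frame's). Camera axes: x right, y down, z forward; pixel columns grow to the right and rows downward; lengths in m; the calibration is good to about 2 mm. A picture is of the moment at which its call begins: read the wrist's pose just before it. There is no depth.
- close_job(): hands the job in, once; it reports no verdict.
The state is a dict: "t": time; "q": joint angles; "dq": joint speeds; "joint_torque": joint torques, N m; "tool_pos": TCP position; "orientation": TCP orientation; "force": force on the tool from outside, world axes, zero at the start; "wrist_torque": the same for the moment, N m; "opening": finger opening in m.
Only numpy, scipy, OpenCV 4.12 (cv2) and the standard library are available. Lean on these libraries where they do the work, as an engineer would, in place of code of your own. Each camera call takes 0.05 s, during which the arm holds its last target. There are 200 camera calls.

TASK

Pack away the puzzle touch-up kit: swing the two clear shell halves of the case wide open by their blue knobs, then push every paint stick that stands in the wooden drying stand (two to four of them) down into the vial in the case whose collar has the same colour until its shoulder rests on the collar, and stand the amber varnish jar upright inside the square bay at the front of the case. When everything is loaded, swing both halves shut again until their edges meet, and leave the loose puzzle pieces on the table where they are.

Things in the scene. Friction and masses are not known exactly. Their poses are not given: they have to be found in the camera images.
- case: White base plate of the case, fixed on the table, 165 x 170 x 8 mm. Origin at table height on its middle line, 50 mm behind the bay centre; +x points to its back (away from the robot at yaw 0), +y to its left, z up. Four vials stand on it in a row along y, at x = +10 mm, y = -60, -20, 20, 60 mm. Spine with the hinge at x = +80 mm, y = 0. Base covers x -90 to +75, y -85 to +85 mm.
- bay (a point): Centre of the floor of the square bay on the case base, 8 mm above the table, at x = -50, y = 0 mm in the case's frame: 60 x 60 mm inside, grey floor, white walls 3 mm thick and 12 mm high. Its axes are the case's. It takes the jar with 4 mm to spare on each side.
- hinge_line (a point): Point on the upright hinge axis of both shells, at x = +80, y = 0 mm in the case's frame, 154 mm up; axes as the case. Each shell is a half box, 175 mm from hinge to front and 90 mm wide, with front, side and back walls (10 to 150 mm up) and a roof (150 to 154 mm up) that clears seated sticks by 7 mm.
- shell_left (a joint): Opening angle (rad) of the left (+y) clear half shell about the upright hinge axis: 0 = shut (a stop; its blue-trimmed edges lie in the case's middle plane against the other half), up to 1.75 (stop). Starts ajar at 0.05 to 0.5; about 1.6 leaves room for loading. Opening turns it clockwise seen from above. Light hinge friction (0.05 N m): it stays where it is left.
- shell_right (a joint): The same for the right (-y) half shell, mirrored: it opens anticlockwise seen from above.
- shell_left_knob (a point): Grip point in the left shell's blue knob, an upright round post 16 mm across, from 154 to 190 mm above the table; the point is on its axis, 172 mm up. Shell shut, it lies 115 mm towards the front and 50 mm to the left (+y) of the hinge axis; it turns with the shell about the hinge. Grip it from above with the fingertips just over the roof.
- shell_right_knob (a point): The same on the right shell: shut, it lies 115 mm towards the front and 50 mm to the right (-y) of the hinge axis.
- stand: Drying stand, a fixed block of light wood 50 (x) x 200 (y) x 70 mm high, origin under its centre. Four holes 13 mm wide and 66 mm deep in its top, in a row along its y at -60, -20, 20, 60 mm, 40 mm apart. Every stick present stands upright in one of them, shoulder on the top face.
- jar: Amber glass jar with white lid and paper band, 52 mm across, 70 mm tall, 0.25 kg, upright on the table; origin at the centre of its underside.
- stick_orange: Paint stick with orange handle, 127 mm long, 40 g, absent in some runs. Origin at the lower tip, z up along it. Thin stem 9 mm across from the tip (last 8 mm tapered to 4 mm) to 62 mm; above it the handle, 18 mm across, 65 mm long. The step between them is the shoulder; in the stand and in a vial the shoulder rests on the rim. Grip it by the handle.
- stick_green: Paint stick with green handle, 127 mm long, 40 g, absent in some runs. Origin at the lower tip, z up along it. Thin stem 9 mm across from the tip (last 8 mm tapered to 4 mm) to 62 mm; above it the handle, 18 mm across, 65 mm long. The step between them is the shoulder; in the stand and in a vial the shoulder rests on the rim. Grip it by the handle.
- stick_purple: Paint stick with purple handle, 127 mm long, 40 g, absent in some runs. Origin at the lower tip, z up along it. Thin stem 9 mm across from the tip (last 8 mm tapered to 4 mm) to 62 mm; above it the handle, 18 mm across, 65 mm long. The step between them is the shoulder; in the stand and in a vial the shoulder rests on the rim. Grip it by the handle.
- stick_yellow: Paint stick with yellow handle, 127 mm long, 40 g, absent in some runs. Origin at the lower tip, z up along it. Thin stem 9 mm across from the tip (last 8 mm tapered to 4 mm) to 62 mm; above it the handle, 18 mm across, 65 mm long. The step between them is the shoulder; in the stand and in a vial the shoulder rests on the rim. Grip it by the handle.
- vial_orange: Clear round vial with orange collar, fixed upright on the case base, 25 mm across, 70 mm tall, its order in the row changes. Origin at the centre of its underside (8 mm above the table), z up. Opening 13 mm wide and 66 mm deep; a fully home stick has its tip 8 mm above this origin and its handle's top 135 mm above it.
- vial_green: Clear round vial with green collar, fixed upright on the case base, 25 mm across, 70 mm tall, its order in the row changes. Origin at the centre of its underside (8 mm above the table), z up. Opening 13 mm wide and 66 mm deep; a fully home stick has its tip 8 mm above this origin and its handle's top 135 mm above it.
- vial_purple: Clear round vial with purple collar, fixed upright on the case base, 25 mm across, 70 mm tall, its order in the row changes. Origin at the centre of its underside (8 mm above the table), z up. Opening 13 mm wide and 66 mm deep; a fully home stick has its tip 8 mm above this origin and its handle's top 135 mm above it.
- vial_yellow: Clear round vial with yellow collar, fixed upright on the case base, 25 mm across, 70 mm tall, its order in the row changes. Origin at the centre of its underside (8 mm above the table), z up. Opening 13 mm wide and 66 mm deep; a fully home stick has its tip 8 mm above this origin and its handle's top 135 mm above it.
- piece_a: Puzzle piece between stand and case, flat, about 60 x 60 x 8 mm, not to be moved; origin under its centre.
- piece_b: Puzzle piece near the robot, flat, about 60 x 60 x 8 mm, not to be moved; origin under its centre.
- piece_c: Puzzle piece at the right, flat, about 60 x 60 x 8 mm, not to be moved; origin under its centre.
- piece_d: Puzzle piece at the back, flat, about 60 x 60 x 8 mm, not to be moved; origin under its centre.
Not all that is in view belongs to the job. Of the things like the jar, leave any that is green; of the rest the smaller one is meant.

How it is judged:
On the way, in this order (a step that is already met when the one before it is completed fails the run):
1. every stick present is fully down in the vial of its colour and the jar stands in the bay (horizontal distance between stick_orange and vial_orange below 0.006 m and z of stick_orange in the frame of vial_orange below 0.012 m and angle between each of stick_orange, stick_green, stick_purple, stick_yellow's own z axis and vertical below 0.12 rad and horizontal distance between stick_green and vial_green below 0.006 m and z of stick_green in the frame of vial_green below 0.012 m and horizontal distance between stick_purple and vial_purple below 0.006 m and z of stick_purple in the frame of vial_purple below 0.012 m and horizontal distance between stick_yellow and vial_yellow below 0.006 m and z of stick_yellow in the frame of vial_yellow below 0.012 m and horizontal distance between jar and bay below 0.008 m and z of jar in the frame of case below 0.013 m and angle between jar's own z axis and vertical below 0.1 rad), for 0.2 s.
2. both shell halves are shut, edge to edge (value of joint each of shell_left, shell_right below 0.04 rad), for 0.2 s.
At the end, for the whole second after the job is handed in: Each stick present is in the vial of its colour: upright within 0.12 rad, within 6 mm of its axis, tip under 12 mm above the vial's origin. The jar is upright (0.1 rad) on the bay floor within 8 mm of its centre. Both shells are within 0.04 rad of shut. All at rest (all of step 1 and all of step 2 and linear speed of each of jar, stick_orange, stick_green, stick_purple, stick_yellow below 0.02 m/s); the robot touches nothing.
It fails at once if a loose puzzle piece is moved more than 20 mm (distance of any of piece_a, piece_b, piece_c, piece_d from where it was at the start of the episode above 0.02 m).
Of stick_orange, stick_green, stick_purple, stick_yellow only 2 to 4 are there at a start; the rules pass over those that are not, and their reading is None.
At some moment in a run one of jar may be knocked a few centimetres aside while the robot is not near it.
It also fails if it takes over 210 s, if anything falls off the work surface, if the arm or the gripper's body presses on something with over 40 N, if the wrist force passes 120 N, or if a joint passes its speed limit or range.

## Working session

There is one attempt and no reset: what is moved stays moved. The work goes in short steps, Python scripts to look and compute and a tool call to move; the robot and the scene stay as the last step left them, time stands still between calls to the robot, and variables do not carry over. Pictures are saved under pics/ and viewed, about 12 in all and at most 16, crops included, and the job is handed in when it is done.

Besides the shell and the picture viewer there is one more tool, called after ">>>" as a command line: name --argument value ..., lists and objects as JSON in quotes. apply_moves: Moves the arm, as the interface text tells. Its arguments: {"type":"object","properties":{"series":{"type":"array"},"force":{"type":"number"}},"required":["series"]}

```bash
mkdir -p pics; python3 - <<'E'
from plant import *
import cv2,numpy as np
np.set_printoptions(precision=4,suppress=True)
s=read_state();print(s)
for n in("scene","side","wrist"):
    c=read_camera(n);cv2.imwrite(f"pics/{n}0.png",c["pixels"])
    print(n,[ (k,np.array(v).tolist()) for k,v in c.items() if k!="pixels"])
a=cv2.imread("pics/scene0.png");b=cv2.imread("pics/side0.png")
cv2.imwrite("pics/scene0b.png",cv2.resize(a,(800,600),interpolation=cv2.INTER_CUBIC));cv2.imwrite("pics/side0b.png",cv2.resize(b,(800,600),interpolation=cv2.INTER_CUBIC))
E
```

```text
{'t': 0.0, 'q': array([ 1.1216,  0.1311,  1.4893, -0.    ,  1.523 , -0.0854]), 'dq': array([-0.0003,  0.0001,  0.0017,  0.0004, -0.0006,  0.001 ]), 'joint_torque': array([ -0.0014, -55.9881, -49.1737,   0.0763,   0.0363,  -0.0002]), 'tool_pos': array([0.2133, 0.5602, 0.2176]), 'orientation': array([ 0.2841,  1.5523, -0.2869]), 'force': array([ 0.1084,  0.0633, -0.5357]), 'wrist_torque': array([-0.0166, -0.0149, -0.0425]), 'opening': 0.09302619851873566}
scene [('intrinsics', [[444.7908852968917, 0.0, 253.69776845470162], [0.0, 444.7908852968917, 185.1550288540987], [0.0, 0.0, 1.0]]), ('D', [-0.11544437585873214, 0.0, 0.0, 0.0, 0.0]), ('rvec', [1.8349686051514829, -2.280822702964736, 0.3601364137706125]), ('tvec', [0.037276291291033714, 0.5524836379816224, 0.9860309106604028])]
side [('intrinsics', [[407.0941102133059, 0.0, 249.4352676862772], [0.0, 407.0941102133059, 184.84604458869492], [0.0, 0.0, 1.0]]), ('D', [-0.034605791097900344, 0.0, 0.0, 0.0, 0.0]), ('rvec', [0.841591505531646, 2.898145694559116, -0.45993937861760326]), ('tvec', [0.5215238531040937, -0.17229649704421351, 1.195509001076248])]
wrist [('intrinsics', [[266.7303983021704, 0.0, 254.79012220214838], [0.0, 266.7303983021704, 196.84430165422302], [0.0, 0.0, 1.0]]), ('D', [0.002870002096499996, 0.0, 0.0, 0.0, 0.0]), ('tool_from_camera', [[0.0007970120043027443, -0.24051298454027487, 0.9706455939421927, -0.166041873012415], [0.9999995303306024, 0.000726966355959365, -0.00064098244088412, -0.0006859284872449134], [-0.0005514620904609221, 0.9706456489303625, 0.24051345097959903, -0.06574896414647234], [0.0, 0.0, 0.0, 1.0]])]
```

View pics/scene0b.png

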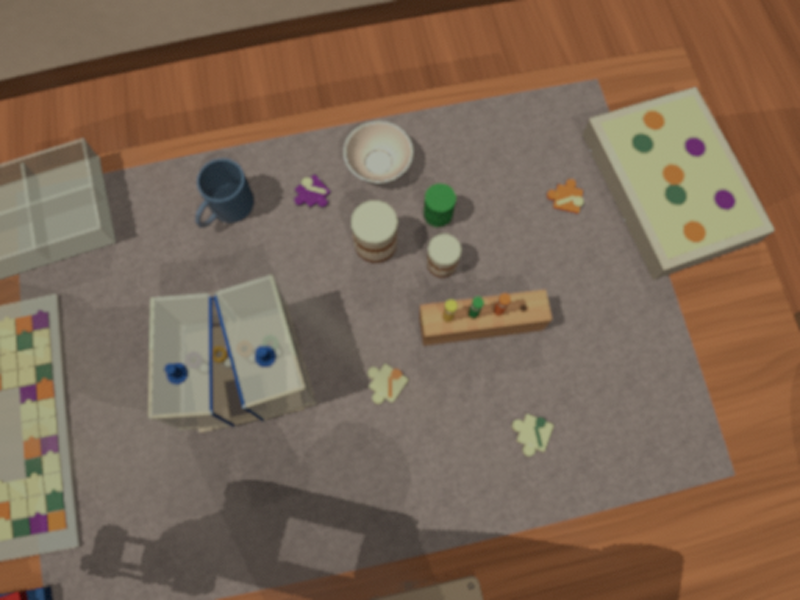

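View pics/side0b.png

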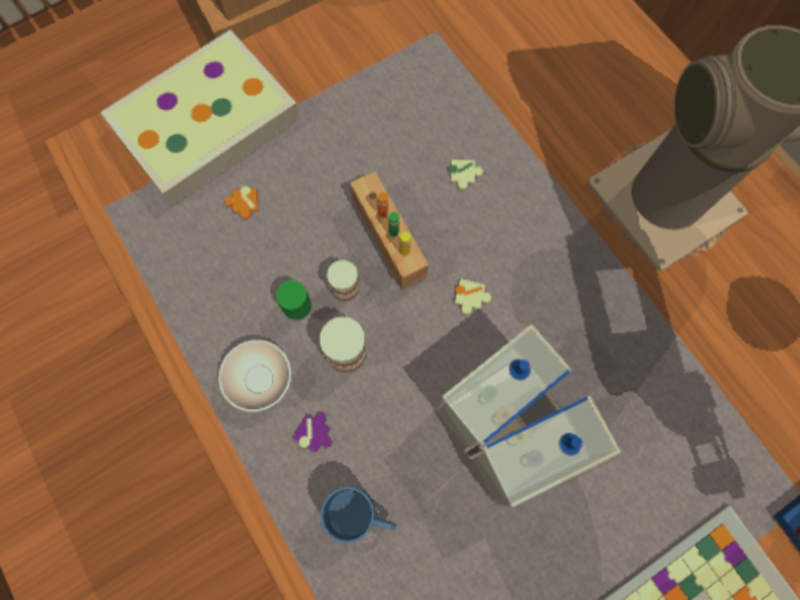

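Scene view (800x600): case ajar with knobs at (176,372) and (265,355). The stand holds yellow (451,308), green (477,305) and orange (503,302) sticks, with one hole empty. The small jar is at (445,250), with a green decoy and a larger jar nearby. The side view agrees: knobs (571,443)/(519,369), jar (342,275).

```bash
cat > h.py <<'E'
from plant import *
import cv2,numpy as np
from scipy.spatial.transform import Rotation as R
from scipy.optimize import least_squares
np.set_printoptions(precision=4,suppress=True)
def cam(n):
    s=read_state();c=read_camera(n)
    if n=="wrist":
        T=np.eye(4);T[:3,:3]=R.from_rotvec(s["orientation"]).as_matrix();T[:3,3]=s["tool_pos"]
        W=np.linalg.inv(T@np.array(c["tool_from_camera"]))
        c["rvec"]=cv2.Rodrigues(W[:3,:3])[0];c["tvec"]=W[:3,3]
    return c
def proj(c,P):
    return cv2.projectPoints(np.array(P,float).reshape(-1,1,3),np.array(c["rvec"]),np.array(c["tvec"]),np.array(c["intrinsics"]),np.array(c["D"]))[0].reshape(-1,2)
def ray(c,uv,z):
    "pixel(s) -> world points on the plane z"
    n=cv2.undistortPoints(np.array(uv,float).reshape(-1,1,2),np.array(c["intrinsics"]),np.array(c["D"])).reshape(-1,2)
    M=cv2.Rodrigues(np.array(c["rvec"]))[0];o=-M.T@np.array(c["tvec"]).ravel()
    d=np.c_[n,np.ones(len(n))]@M
    return o+d*((np.broadcast_to(z,len(n))-o[2])/d[:,2])[:,None]
def pose():
    s=read_state();M=R.from_rotvec(s["orientation"]).as_matrix();return s,M,s["tool_pos"]
def yaw(M): return np.arctan2(M[1,1],M[0,1])   # direction of jaw axis in world
def go(xyz,jawdir=None):
    "normalised linear (and roll) for a world TCP target; jaw axis direction mod pi"
    s,M,p=pose();l=M.T@(np.array(xyz)-p)/.6;r=0
    if jawdir is not None:
        d=(jawdir-yaw(M)+np.pi/2)%np.pi-np.pi/2
        r=-d/np.radians(30)   # tool x points down
    print("lin",l.round(4),"roll",round(r,4),"dist",np.linalg.norm(np.array(xyz)-p).round(3))
def rot(a): return np.array([[np.cos(a),-np.sin(a)],[np.sin(a),np.cos(a)]])
E
python3 - <<'E'
from h import *
sc,si=cam("scene"),cam("side");k=1/1.5625
# left knob,right knob (z .172), left outer front/back, left inner front, right outer front/back, right inner front (z .154)
S=np.array([[176,372],[265,355],[150,415],[150,297],[212,412],[302,388],[274,277],[243,408]])*k
I=np.array([[571,443],[519,369],[619,451],[512,504],[587,399],[532,326],[444,397],[570,371]])*k
L=np.array([[-.115,.05],[-.175,.09],[0,.09],[-.175,0]]);Rr=L*[1,-1]
def model(p):
    h=p[:2]+rot(p[2])@[.08,0]
    l=(rot(p[2]-p[3])@L.T).T+h; r=(rot(p[2]+p[4])@Rr.T).T+h
    A=np.c_[np.r_[l[:1],r[:1],l[1:],r[1:]],[.172]*2+[.154]*6]
    return A
def f(p):
    A=model(p);return np.r_[proj(sc,A)-S,proj(si,A)-I].ravel()
h0=ray(sc,[[181*k*1.19,345*k]],.1)
q=least_squares(f,[h0[0,0],h0[0,1],0,.1,.2],loss="soft_l1");print("case",q.x);print(f(q.x).reshape(2,-1,2))
for n,s,i,z in[("yellow",(451,303),(405,238),.135),("green",(477,300),(394,217),.135),("orange",(504,297),(383,199),.135),("jar",(445,244),(342,270),.07),("green decoy",(440,190),(292,290),.07),("big",(374,218),(342,335),.1),("pa",(387,384),(472,296),.008),("pb",(533,434),(465,172),.008),("pd",(312,191),(313,431),.008),("pc",(568,197),(243,201),.008)]:
    print(n,ray(sc,[np.array(s)*k],z)[0],ray(si,[np.array(i)*k],z)[0])
print("stand corners",ray(sc,np.array([[419,304],[548,291],[552,320],[424,335]])*k,.07)[:,:2].round(3).tolist())
s,M,p=pose();print(M)
E
```

```text
case [ 0.5006  0.1947 -0.1274  0.0067  0.2182]
[[[-1.3928 -1.4697]
  [-1.4475 -1.2069]
  [-0.4769  1.1322]
  [ 0.9969 -0.3282]
  [ 0.7386  0.2147]
  [ 1.1076 -0.0097]
  [-1.2584 -1.9295]
  [-1.2182 -0.5571]]

 [[ 0.9328 -0.4503]
  [ 1.7654 -1.289 ]
  [ 0.1408  0.0616]
  [-0.5846  1.0299]
  [ 0.5208 -3.2369]
  [-0.1268 -0.8969]
  [-1.3596 -0.9503]
  [ 1.3098  0.158 ]]]
yellow [ 0.4949 -0.1519  0.135 ] [ 0.4945 -0.1486  0.135 ]
green [ 0.4911 -0.1903  0.135 ] [ 0.4896 -0.1892  0.135 ]
orange [ 0.4871 -0.2303  0.135 ] [ 0.4875 -0.2262  0.135 ]
jar [ 0.6107 -0.1756  0.07  ] [ 0.6001 -0.1785  0.07  ]
green decoy [ 0.7055 -0.1902  0.07  ] [ 0.6892 -0.1929  0.07  ]
big [ 0.6663 -0.0718  0.1   ] [ 0.6605 -0.0742  0.1   ]
pa [ 0.4205 -0.0388  0.008 ] [ 0.4231 -0.0347  0.008 ]
pb [ 0.2929 -0.2461  0.008 ] [ 0.2939 -0.2442  0.008 ]
pd [0.7801 0.0179 0.008 ] [0.7795 0.0173 0.008 ]
pc [ 0.6741 -0.4181  0.008 ] [ 0.6778 -0.416   0.008 ]
stand corners [[0.522, -0.112], [0.499, -0.316], [0.452, -0.309], [0.472, -0.109]]
[[-0.0004  0.3558  0.9346]
 [-0.0008  0.9346 -0.3558]
 [-1.     -0.0009 -0.0001]]
```

```bash
python3 - <<'E'
from h import *
go([.46,.19,.30],np.radians(90))
E
```

```text
lin [-0.1362 -0.431   0.6039] roll -0.6947 dist 0.453
```

>>> apply_moves --series '[{"jaw": -1,"linear": [-0.136,0,0],"roll": 0},{"jaw": -1,"linear": [-0.136,0,0],"roll": -0.69},{"jaw": -1,"linear": [-0.136,-0.431,0.604],"roll": -0.69},{"jaw": -1,"linear": [-0.136,-0.431,0.604],"roll": -0.69},{"jaw": -1,"linear": [-0.136,-0.431,0.604],"roll": -0.69},{"jaw": -1,"linear": [-0.136,-0.431,0.604],"roll": -0.69},{"jaw": -1,"linear": [-0.136,-0.431,0.604],"roll": -0.69},{"jaw": -1,"linear": [-0.136,-0.431,0.604],"roll": -0.69},{"jaw": -1,"linear": [-0.136,-0.431,0.604],"roll": -0.69},{"jaw": -1,"linear": [-0.136,-0.431,0.604],"roll": -0.69},{"jaw": -1,"linear": [-0.136,-0.431,0.604],"roll": -0.69},{"jaw": -1,"linear": [-0.136,-0.431,0.604],"roll": -0.69}]'

```text
t: 1.75
tool_pos: [0.4594, 0.1912, 0.2999]
orientation: [0.0, 1.571, -0.001]
force: [-0.1, 0.2, 0.3]
opening: 0.093
```

```bash
python3 - <<'E'
from h import *
s,M,p=pose();print(s["t"],p,np.degrees(yaw(M)),s["q"])
c=cam("wrist");np.save("w1.npy",{k:np.array(v) for k,v in c.items()},allow_pickle=True)
cv2.imwrite("pics/w1.png",cv2.resize(c["pixels"],(800,600),interpolation=cv2.INTER_CUBIC))
E
```

```text
1.75 [0.4594 0.1912 0.2999] 89.94694221825145 [ 0.2914 -0.1676  1.6359 -0.0002  1.674  -1.2785]
```

View pics/w1.png

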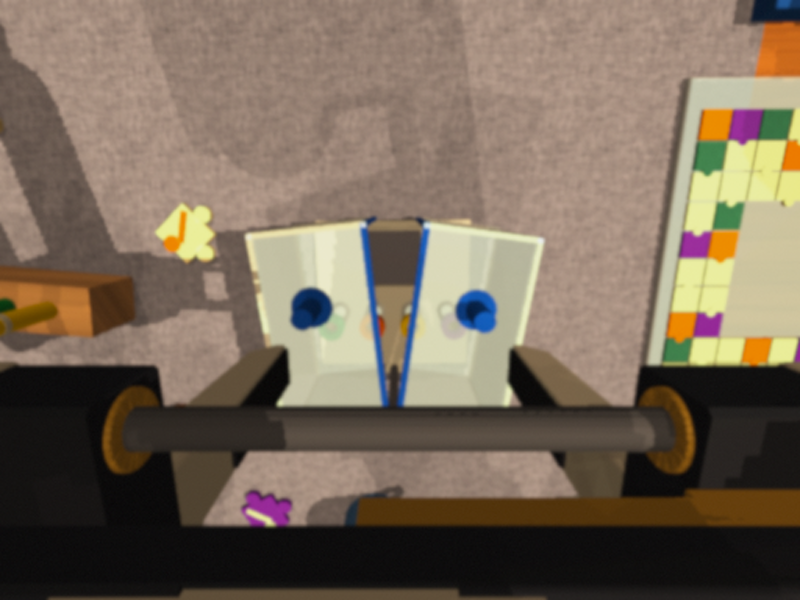

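Wrist view: both halves ajar, and the vials left to right (−y to +y) are green, orange, yellow, purple. Knob tops are at about (302,320) and (485,322). Image up points toward the robot. I'll refit the case with this view added.

```bash
cat > fit.py <<'E'
from h import *
sc,si=cam("scene"),cam("side");k=1/1.5625
w=np.load("w1.npy",allow_pickle=True).item()
S=np.array([[176,372],[265,355],[150,415],[150,297],[212,412],[302,388],[274,277],[243,408]])*k
I=np.array([[571,443],[519,369],[619,451],[512,504],[587,399],[532,326],[444,397],[570,371]])*k
Wp=np.array([[485,322],[302,320],[543,239],[425,228],[248,235],[367,228]])*k
L=np.array([[-.115,.05],[-.175,.09],[0,.09],[-.175,0]]);Rr=L*[1,-1]
def model(p):
    h=p[:2]+rot(p[2])@[.08,0]
    l=(rot(p[2]-p[3])@L.T).T+h; r=(rot(p[2]+p[4])@Rr.T).T+h
    return np.c_[np.r_[l[:1],r[:1],l[1:],r[1:]],[.172]*2+[.154]*6]
def f(p):
    A=model(p);B=A[[0,1,2,4,5,7]].copy();B[:2,2]=.19
    return np.r_[proj(sc,A)-S,proj(si,A)-I,proj(w,B)-Wp].ravel()
q=least_squares(f,[.5,.195,-.1,.05,.15],loss="soft_l1");print("case",q.x);print(f(q.x).reshape(-1,2)[16:])
# yaw is weak; vials seen through roof in the wrist image: collars z .078 (refraction none)
print("vials?",ray(w,np.array([[333,322],[374,324],[410,325],[453,319]])*k,.07))
print(model(q.x)[:2])
E
python3 fit.py
python3 - <<'E'
from h import *
w=np.load("w1.npy",allow_pickle=True).item()
cv2.imwrite("pics/w1crop.png",cv2.resize(w["pixels"][130:265,150:355],(800,527),interpolation=cv2.INTER_CUBIC))
E
```

```text
case [ 0.5004  0.1889 -0.047   0.0856  0.1441]
[[-0.0227  0.9721]
 [ 0.1769  0.2655]
 [ 0.052   0.4628]
 [-1.3681 -2.9308]
 [-0.4724 -0.3157]
 [ 0.7968 -3.5509]]
vials? [[0.5059 0.1257 0.07  ]
 [0.508  0.1662 0.07  ]
 [0.509  0.2017 0.07  ]
 [0.5029 0.2441 0.07  ]]
[[0.4729 0.2499 0.172 ]
 [0.4707 0.1243 0.172 ]]
```

View pics/w1crop.png

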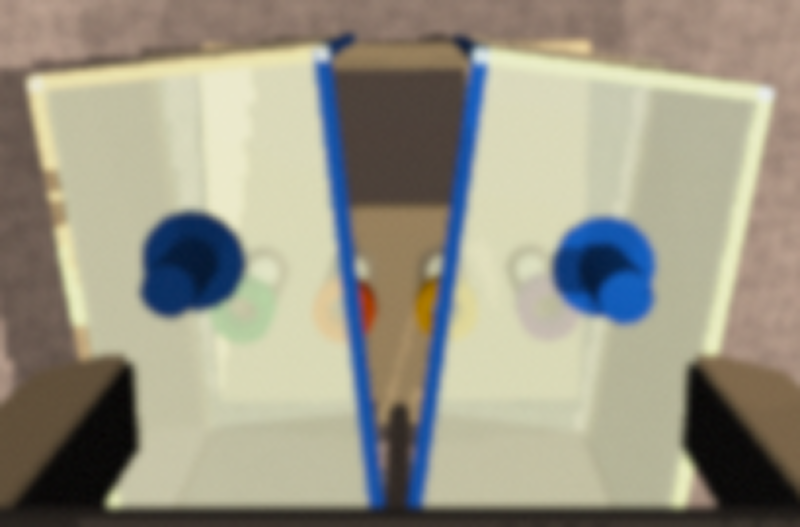

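```bash
python3 - <<'E'
from h import *
s,M,p=pose()
for t in([.4707,.1243,.25],[.4707,.1243,.161]): go(t,np.pi/2)
H=np.array([.5803,.1851]);k=np.array([.4707,.1243])
p0=np.r_[k,.161]
A=np.linspace(0,1.456,17)[1:]
for a in A:
    t=np.r_[H+rot(a)@(k-H),.161];print((M.T@(t-p0)/.6).round(3).tolist())
E
```

```text
lin [ 0.0834 -0.1114  0.0188] roll -0.0005 dist 0.084
lin [ 0.2317 -0.1114  0.0189] roll -0.0005 dist 0.155
[0.0, -0.016, 0.01]
[0.0, -0.031, 0.021]
[0.0, -0.045, 0.034]
[0.0, -0.058, 0.048]
[0.0, -0.07, 0.063]
[0.0, -0.08, 0.079]
[0.0, -0.089, 0.096]
[0.0, -0.096, 0.114]
[0.0, -0.101, 0.132]
[0.0, -0.105, 0.151]
[0.0, -0.107, 0.169]
[-0.0, -0.107, 0.188]
[-0.0, -0.106, 0.207]
[-0.0, -0.103, 0.226]
[-0.0, -0.098, 0.245]
[-0.0, -0.092, 0.262]
```

>>> apply_moves --series '[{"jaw": -1,"linear": [0.08,-0.111,0.019],"roll": 0},{"jaw": -1,"linear": [0.08,-0.111,0.019],"roll": 0},{"jaw": -0.3,"linear": [0.08,-0.111,0.019],"roll": 0},{"jaw": -0.3,"linear": [0.15,-0.111,0.019],"roll": 0},{"jaw": -0.3,"linear": [0.232,-0.111,0.019],"roll": 0},{"jaw": -0.3,"linear": [0.232,-0.111,0.019],"roll": 0},{"jaw": 1,"linear": [0.232,-0.111,0.019],"roll": 0},{"jaw": 1,"linear": [0.232,-0.111,0.019],"roll": 0},{"jaw": 1,"linear": [0.232,-0.111,0.019],"roll": 0},{"jaw": 1,"linear": [0.232,-0.111,0.019],"roll": 0},{"jaw": 1,"linear": [0.232,-0.111,0.019],"roll": 0},{"jaw": 1,"linear": [0.232,-0.111,0.019],"roll": 0}]' --force 8

```text
t: 3.4
tool_pos: [0.4709, 0.1245, 0.1611]
orientation: [-0.0, 1.571, -0.001]
force: [-0.6, 0.2, 2.8]
opening: 0.0161
```

Gripped the knob (16 mm opening). Swinging it open.

>>> apply_moves --series '[{"jaw": 1,"linear": [0,-0.016,0.01],"roll": 0},{"jaw": 1,"linear": [0,-0.031,0.021],"roll": 0},{"jaw": 1,"linear": [0,-0.045,0.034],"roll": 0},{"jaw": 1,"linear": [0,-0.058,0.048],"roll": 0},{"jaw": 1,"linear": [0,-0.07,0.063],"roll": 0},{"jaw": 1,"linear": [0,-0.08,0.079],"roll": 0},{"jaw": 1,"linear": [0,-0.089,0.096],"roll": 0},{"jaw": 1,"linear": [0,-0.096,0.114],"roll": 0},{"jaw": 1,"linear": [0,-0.101,0.132],"roll": 0},{"jaw": 1,"linear": [0,-0.105,0.151],"roll": 0},{"jaw": 1,"linear": [0,-0.107,0.169],"roll": 0},{"jaw": 1,"linear": [0,-0.107,0.188],"roll": 0},{"jaw": 1,"linear": [0,-0.106,0.207],"roll": 0},{"jaw": 1,"linear": [0,-0.103,0.226],"roll": 0},{"jaw": 1,"linear": [0,-0.098,0.245],"roll": 0},{"jaw": 1,"linear": [0,-0.092,0.262],"roll": 0},{"jaw": 1,"linear": [0,-0.092,0.262],"roll": 0}]'

```text
t: 5.52
tool_pos: [0.6284, 0.0715, 0.1611]
orientation: [0.001, 1.572, 0.002]
force: [-3.1, 8.8, 4.0]
opening: 0.0156
```

```bash
python3 - <<'E'
from h import *
s,M,p=pose();print(s["t"],p,s["force"],s["opening"])
H=np.array([.5803,.1851]);kl=np.array([.4729,.2499])
for z in(.25,.161): go(np.r_[kl,z],np.pi/2)
A=np.linspace(0,-(1.6-.0856),17)[1:]
for a in A:
    print((M.T@np.r_[(rot(a)-np.eye(2))@(kl-H),0]/.6).round(3).tolist())
E
```

```text
5.525 [0.6284 0.0715 0.1611] [-3.0726  8.8113  4.0043] 0.01558134149088485
lin [-0.1474  0.298  -0.259 ] roll 0.002 dist 0.253
lin [ 0.0009  0.2977 -0.2589] roll 0.002 dist 0.237
[0.0, 0.016, 0.011]
[0.0, 0.032, 0.024]
[0.0, 0.046, 0.037]
[0.0, 0.058, 0.053]
[0.0, 0.07, 0.069]
[0.0, 0.079, 0.086]
[0.0, 0.087, 0.104]
[0.0, 0.093, 0.123]
[0.0, 0.098, 0.142]
[0.0, 0.1, 0.162]
[0.0, 0.101, 0.182]
[0.0, 0.1, 0.202]
[-0.0, 0.097, 0.221]
[-0.0, 0.092, 0.24]
[-0.0, 0.085, 0.259]
[-0.0, 0.077, 0.277]
```

>>> apply_moves --series '[{"jaw": -0.3,"linear": [0,0,0],"roll": 0},{"jaw": -0.3,"linear": [0,0,0],"roll": 0},{"jaw": -0.3,"linear": [0,0,0],"roll": 0},{"jaw": -0.3,"linear": [-0.1,0,0],"roll": 0},{"jaw": -0.3,"linear": [-0.147,0.298,-0.259],"roll": 0},{"jaw": -0.3,"linear": [-0.147,0.298,-0.259],"roll": 0},{"jaw": -0.3,"linear": [-0.147,0.298,-0.259],"roll": 0},{"jaw": -0.3,"linear": [-0.147,0.298,-0.259],"roll": 0},{"jaw": -0.3,"linear": [-0.147,0.298,-0.259],"roll": 0},{"jaw": -0.3,"linear": [-0.147,0.298,-0.259],"roll": 0},{"jaw": -0.3,"linear": [-0.06,0.298,-0.259],"roll": 0},{"jaw": -0.3,"linear": [0,0.298,-0.259],"roll": 0},{"jaw": -0.3,"linear": [0,0.298,-0.259],"roll": 0},{"jaw": 1,"linear": [0,0.298,-0.259],"roll": 0},{"jaw": 1,"linear": [0,0.298,-0.259],"roll": 0},{"jaw": 1,"linear": [0,0.298,-0.259],"roll": 0},{"jaw": 1,"linear": [0,0.298,-0.259],"roll": 0},{"jaw": 1,"linear": [0,0.298,-0.259],"roll": 0},{"jaw": 1,"linear": [0,0.298,-0.259],"roll": 0}]'

```text
t: 7.9
tool_pos: [0.4729, 0.2501, 0.1618]
orientation: [0.001, 1.571, 0.003]
force: [-1.0, -0.7, 2.2]
opening: 0.0154
```

>>> apply_moves --series '[{"jaw": 1,"linear": [0,0.016,0.011],"roll": 0},{"jaw": 1,"linear": [0,0.032,0.024],"roll": 0},{"jaw": 1,"linear": [0,0.046,0.037],"roll": 0},{"jaw": 1,"linear": [0,0.058,0.053],"roll": 0},{"jaw": 1,"linear": [0,0.07,0.069],"roll": 0},{"jaw": 1,"linear": [0,0.079,0.086],"roll": 0},{"jaw": 1,"linear": [0,0.087,0.104],"roll": 0},{"jaw": 1,"linear": [0,0.093,0.123],"roll": 0},{"jaw": 1,"linear": [0,0.098,0.142],"roll": 0},{"jaw": 1,"linear": [0,0.1,0.162],"roll": 0},{"jaw": 1,"linear": [0,0.101,0.182],"roll": 0},{"jaw": 1,"linear": [0,0.1,0.202],"roll": 0},{"jaw": 1,"linear": [0,0.097,0.221],"roll": 0},{"jaw": 1,"linear": [0,0.092,0.24],"roll": 0},{"jaw": 1,"linear": [0,0.085,0.259],"roll": 0},{"jaw": 1,"linear": [0,0.077,0.277],"roll": 0},{"jaw": 1,"linear": [0,0.077,0.277],"roll": 0},{"jaw": -0.3,"linear": [0,0.077,0.277],"roll": 0},{"jaw": -0.3,"linear": [0,0.077,0.277],"roll": 0},{"jaw": -0.3,"linear": [0,0.077,0.277],"roll": 0}]'

```text
t: 10.4
tool_pos: [0.6394, 0.2961, 0.1622]
orientation: [0.001, 1.571, 0.002]
force: [-0.8, 0.3, -0.8]
opening: 0.0409
```

```bash
python3 - <<'E'
from h import *
s,M,p=pose();print(s["t"],p,s["force"],s["opening"])
go(np.r_[p[:2],.25]); go([.45,.19,.29],np.pi/2)
E
```

```text
10.4 [0.6394 0.2961 0.1622] [-0.8166  0.2793 -0.7937] 0.040890358343233235
lin [-0.1463  0.0003 -0.    ] roll 0 dist 0.088
lin [-0.2133 -0.1762 -0.3159] roll 0.0015 dist 0.252
```

>>> apply_moves --series '[{"jaw": -0.3,"linear": [-0.146,0,0],"roll": 0},{"jaw": -0.3,"linear": [-0.146,0,0],"roll": 0},{"jaw": -0.3,"linear": [-0.213,-0.176,-0.316],"roll": 0},{"jaw": -0.3,"linear": [-0.213,-0.176,-0.316],"roll": 0},{"jaw": -0.3,"linear": [-0.213,-0.176,-0.316],"roll": 0},{"jaw": -0.3,"linear": [-0.213,-0.176,-0.316],"roll": 0},{"jaw": -0.3,"linear": [-0.213,-0.176,-0.316],"roll": 0},{"jaw": -0.3,"linear": [-0.213,-0.176,-0.316],"roll": 0},{"jaw": -0.3,"linear": [-0.213,-0.176,-0.316],"roll": 0},{"jaw": -0.3,"linear": [-0.213,-0.176,-0.316],"roll": 0}]'

```text
t: 11.65
tool_pos: [0.4503, 0.1904, 0.2892]
orientation: [0.0, 1.572, 0.002]
force: [0.1, -0.2, -0.6]
opening: 0.0607
```

```bash
python3 - <<'E'
from h import *
s,M,p=pose();print(s["t"],p,s["dq"].max())
c=cam("wrist");np.save("w2.npy",{k:np.array(v) for k,v in c.items()},allow_pickle=True)
cv2.imwrite("pics/w2.png",cv2.resize(c["pixels"],(800,600),interpolation=cv2.INTER_CUBIC))
E
```

```text
11.65 [0.4503 0.1904 0.2892] 0.0018993683434766887
```

View pics/w2.png

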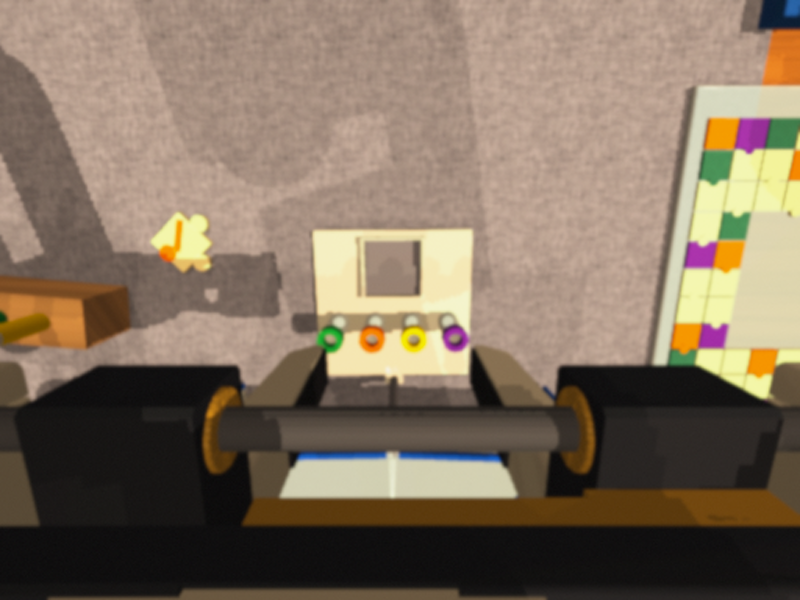

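Open now; collars at (330,338) green, (372,338) orange, (413,338) yellow and (455,338) purple, base front corners at (313,230)/(472,230), and the bay around (390,267). Fitting the case pose by segmentation.

```bash
cat > case.py <<'E'
from h import *
w=np.load("w2.npy",allow_pickle=True).item();im=w["pixels"]
roi=np.zeros(im.shape[:2],bool);roi[200:235,195:310]=1
hsv=cv2.cvtColor(im,cv2.COLOR_BGR2HSV)
C=[]
for n,lo,hi in[("g",50,75),("o",6,16),("y",22,32),("p",135,165)]:
    m=(hsv[...,0]>=lo)&(hsv[...,0]<=hi)&(hsv[...,1]>150)&roi
    nn,lab,st,ce=cv2.connectedComponentsWithStats(m.astype(np.uint8));i=1+st[1:,4].argmax()
    e=cv2.convexHull(np.argwhere(lab==i)[:,::-1].astype(np.int32));(c,_)=cv2.minEnclosingCircle(e)
    C.append(c);print(n,st[i],ce[i],c)
k=1/1.5625
C=np.array(C);B=np.array([[313,230],[472,230]])*k
def f(p,z=.077):
    m=np.array([[.01,y] for y in(-.06,-.02,.02,.06)]+[[-.09,-.085],[-.09,.085]])
    A=np.c_[(rot(p[2])@m.T).T+p[:2],[z]*4+[.008]*2]
    return (proj(w,A)-np.r_[C,B]).ravel()
q=least_squares(f,[.5,.19,-.05],loss="soft_l1");print("case",q.x,f(q.x).reshape(-1,2))
print(ray(w,C,.077)[:,:2].tolist(),ray(w,B,.008)[:,:2].tolist())
E
python3 case.py; python3 - <<'E'
from h import *
go([.47,-.18,.29],np.pi/2)
E
```

```text
g [204 209  15  16 133] [211.1579 216.5414] (211.132080078125, 216.8018798828125)
o [231 209  15  17 170] [237.9294 216.1647] (237.94680786132812, 216.3085174560547)
y [257 208  16  18 199] [264.4271 216.4925] (264.5, 216.5)
p [284 209  15  15 107] [291.0093 216.1589] (291.0196838378906, 216.03543090820312)
case [0.4982 0.1843 0.0065] [[-0.2943  0.2407]
 [-0.227   0.5986]
 [ 0.1009  0.2728]
 [ 0.4661  0.6042]
 [-0.6757 -0.9309]
 [ 0.6402 -1.4541]]
[[0.50823292527078, 0.12477589950774332], [0.5074148124543996, 0.16467354362670641], [0.5076638572835626, 0.20416782187299956], [0.5068879729312161, 0.24359607168863534]] [[0.4102836345226063, 0.09971712264887844], [0.41003139114843706, 0.2677196851240922]]
lin [-0.0023 -0.6172  0.0324] roll 0.0019 dist 0.371
```

>>> apply_moves --series '[{"jaw": -0.3,"linear": [0,-0.617,0.03],"roll": 1},{"jaw": -0.3,"linear": [0,-0.617,0.03],"roll": 1},{"jaw": -0.3,"linear": [0,-0.617,0.03],"roll": 1},{"jaw": -0.3,"linear": [0,-0.617,0.03],"roll": 1},{"jaw": -0.3,"linear": [0,-0.617,0.03],"roll": 1},{"jaw": -0.3,"linear": [0,-0.617,0.03],"roll": 1},{"jaw": -0.3,"linear": [0,-0.617,0.03],"roll": 1},{"jaw": -0.3,"linear": [0,-0.617,0.03],"roll": 1}]'

```text
t: 12.7
tool_pos: [0.4685, -0.1797, 0.2882]
orientation: [0.412, 1.534, -0.409]
force: [1.0, 0.6, -0.1]
opening: 0.0604
```

>>> apply_moves --series '[{"jaw": -0.3,"linear": [0,0,0],"roll": 1},{"jaw": -0.3,"linear": [0,0,0],"roll": 1},{"jaw": -0.3,"linear": [0,0,0],"roll": 1},{"jaw": -0.3,"linear": [0,0,0],"roll": 1}]'

```text
t: 13.2
tool_pos: [0.4689, -0.1781, 0.2883]
orientation: [0.814, 1.416, -0.812]
force: [-0.4, -0.5, 0.5]
opening: 0.0605
```

>>> apply_moves --series '[{"jaw": -0.3,"linear": [0,0,0],"roll": 1},{"jaw": -0.3,"linear": [0,0,0],"roll": 1},{"jaw": -0.3,"linear": [0,0,0],"roll": 1},{"jaw": -0.3,"linear": [0,0,0],"roll": 1}]'

```text
t: 13.7
tool_pos: [0.4691, -0.1773, 0.2884]
orientation: [1.204, 1.216, -1.202]
force: [-0.3, 0.0, 0.1]
opening: 0.0604
```

```bash
python3 - <<'E'
from h import *
s,M,p=pose();print(s["t"],p,np.degrees(yaw(M)),s["q"])
c=cam("wrist");np.save("w3.npy",{k:np.array(v) for k,v in c.items()},allow_pickle=True)
P=np.array([[.4947,-.150,.135],[.490,-.190,.135],[.487,-.228,.135],[.605,-.177,.07]])
print(proj(c,P)*1.5625)
cv2.imwrite("pics/w3.png",cv2.resize(c["pixels"],(800,600),interpolation=cv2.INTER_CUBIC))
E
```

```text
13.7 [ 0.4691 -0.1773  0.2884] 0.5112313080771737 [-0.4649 -0.1544  1.6448  0.0017  1.6538 -0.4737]
[[431.9633 256.0968]
 [424.5448 306.7442]
 [419.6936 352.2254]
 [543.9818 277.9035]]
```

View pics/w3.png

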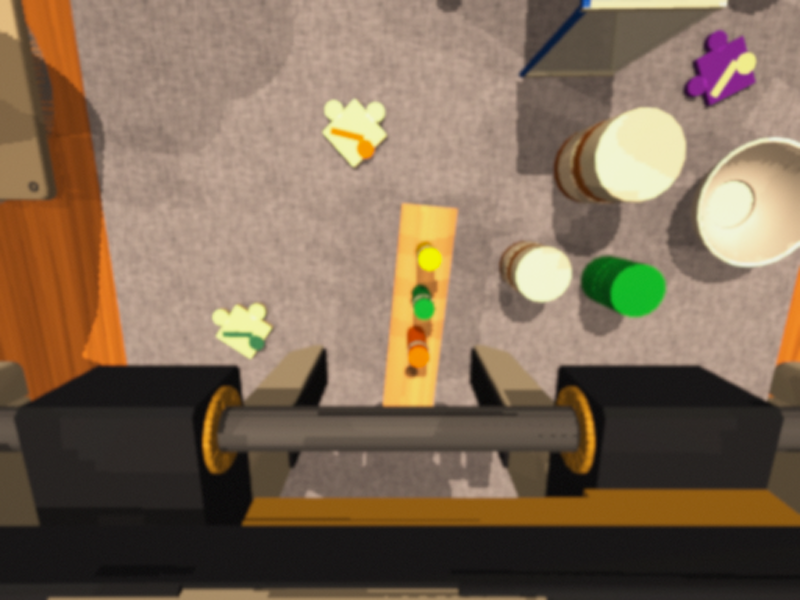

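Sticks: yellow top (430,259), green (424,308), orange (418,355), jar lid (543,274), all close to the predictions.

```bash
python3 - <<'E'
from h import *
w=np.load("w3.npy",allow_pickle=True).item()
X=ray(w,np.array([[430,259],[424.5,308],[418.5,355],[543,274]])/1.5625,[.135,.135,.135,.07]);print(X)
d=X[0]-X[2];a=np.arctan2(-d[0],d[1]);print("stand yaw",a)
for z in(.21,.087): go(np.r_[X[0,:2],z],a)
E
```

```text
[[ 0.4933 -0.1522  0.135 ]
 [ 0.49   -0.191   0.135 ]
 [ 0.4861 -0.2304  0.135 ]
 [ 0.6037 -0.1733  0.07  ]]
stand yaw -0.09155438190652604
lin [ 0.1308  0.0409 -0.0412] roll 0.1946 dist 0.086
lin [ 0.3358  0.0412 -0.0407] roll 0.1946 dist 0.204
```

>>> apply_moves --series '[{"jaw": -0.3,"linear": [0.13,0.041,-0.041],"roll": 0.195},{"jaw": -0.3,"linear": [0.13,0.041,-0.041],"roll": 0.195},{"jaw": -0.3,"linear": [0.2,0.041,-0.041],"roll": 0.195},{"jaw": -0.3,"linear": [0.27,0.041,-0.041],"roll": 0.195},{"jaw": -0.3,"linear": [0.336,0.041,-0.041],"roll": 0.195},{"jaw": -0.3,"linear": [0.336,0.041,-0.041],"roll": 0.195},{"jaw": -0.3,"linear": [0.336,0.041,-0.041],"roll": 0.195},{"jaw": 1,"linear": [0.336,0.041,-0.041],"roll": 0.195},{"jaw": 1,"linear": [0.336,0.041,-0.041],"roll": 0.195},{"jaw": 1,"linear": [0.336,0.041,-0.041],"roll": 0.195},{"jaw": 1,"linear": [0.336,0.041,-0.041],"roll": 0.195},{"jaw": 1,"linear": [0.336,0.041,-0.041],"roll": 0.195},{"jaw": 1,"linear": [0.336,0.041,-0.041],"roll": 0.195}]' --force 20

```text
t: 15.38
tool_pos: [0.4931, -0.152, 0.0869]
orientation: [1.278, 1.168, -1.277]
force: [-0.4, 0.5, 0.8]
opening: 0.0178
```

```bash
python3 - <<'E'
from h import *
s,M,p=pose();print(s["t"],p,s["opening"],s["force"])
go(np.r_[p[:2],.235]); go([.5076,.2043,.235],.0065);go([.5076,.2043,.17],.0065)
E
```

```text
15.375 [ 0.4931 -0.152   0.0869] 0.017771318493186646 [-0.3543  0.4792  0.768 ]
lin [-0.2469 -0.0005 -0.0006] roll 0 dist 0.148
lin [-0.2453 -0.0308 -0.5942] roll -0.1877 dist 0.386
lin [-0.137  -0.0306 -0.594 ] roll -0.1877 dist 0.366
```

>>> apply_moves --series '[{"jaw": 1,"linear": [-0.06,0,0],"roll": 0},{"jaw": 1,"linear": [-0.15,0,0],"roll": 0},{"jaw": 1,"linear": [-0.246,0,0],"roll": 0},{"jaw": 1,"linear": [-0.246,0,0],"roll": 0},{"jaw": 1,"linear": [-0.246,-0.031,-0.594],"roll": -0.188},{"jaw": 1,"linear": [-0.246,-0.031,-0.594],"roll": -0.188},{"jaw": 1,"linear": [-0.246,-0.031,-0.594],"roll": -0.188},{"jaw": 1,"linear": [-0.246,-0.031,-0.594],"roll": -0.188},{"jaw": 1,"linear": [-0.246,-0.031,-0.594],"roll": -0.188},{"jaw": 1,"linear": [-0.246,-0.031,-0.594],"roll": -0.188},{"jaw": 1,"linear": [-0.246,-0.031,-0.594],"roll": -0.188},{"jaw": 1,"linear": [-0.246,-0.031,-0.594],"roll": -0.188},{"jaw": 1,"linear": [-0.246,-0.031,-0.594],"roll": -0.188},{"jaw": 1,"linear": [-0.137,-0.031,-0.594],"roll": -0.188},{"jaw": 1,"linear": [-0.137,-0.031,-0.594],"roll": -0.188},{"jaw": 1,"linear": [-0.137,-0.031,-0.594],"roll": -0.188}]'

```text
t: 17.38
tool_pos: [0.5076, 0.2037, 0.1711]
orientation: [1.206, 1.215, -1.205]
force: [-0.5, -0.6, 0.8]
opening: 0.0174
```

```bash
python3 - <<'E'
from h import *
s,M,p=pose();print(s["t"],p,s["opening"],np.degrees(yaw(M)))
c=cam("wrist");np.save("w4.npy",{k:np.array(v) for k,v in c.items()},allow_pickle=True)
x,y=map(int,proj(c,[[.5076,.2043,.078]])[0]);print(x,y)
d=c["pixels"];i=d[max(0,y-90):y+60,max(0,x-100):x+100];cv2.imwrite("pics/w4.png",cv2.resize(i,None,fx=4,fy=4,interpolation=cv2.INTER_CUBIC))
E
```

```text
17.375 [0.5076 0.2037 0.1711] 0.017426838939286482 0.31882747072690276
254 197
```

View pics/w4.png

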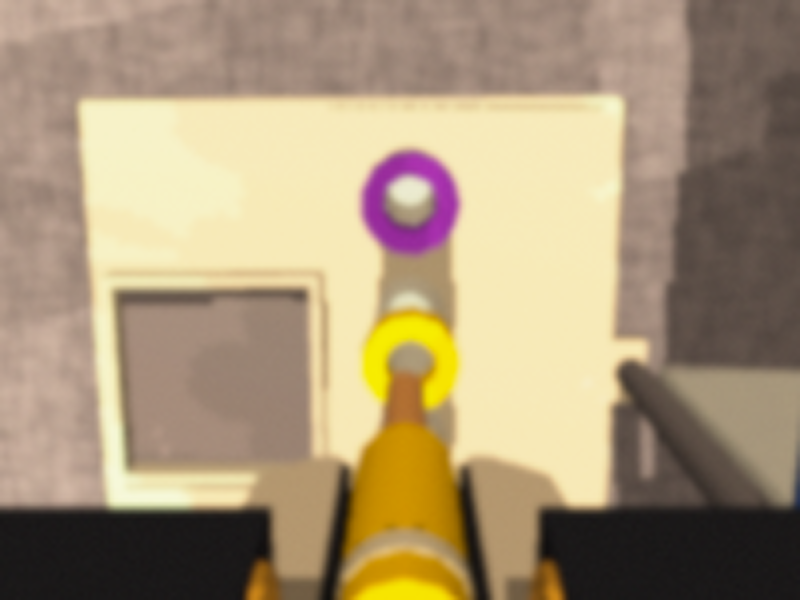

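Stick is held straight. Yellow collar centre is at (257,197.5), slightly right (+x) of the stem line; computing the correction.

```bash
python3 - <<'E'
from h import *
w=np.load("w4.npy",allow_pickle=True).item()
x0,y0=154,107
print(ray(w,[[x0+411/4,y0+362/4],[x0+410/4,y0+202/4],[x0+405/4,y0+375/4]],[.078,.078,.092]))
print(proj(w,[[.5076,.2037,.092],[.5076,.2037,.155]]))
s,M,p=pose();go([.509,.2043,.12]);go([.509,.2043,.094])
E
```

```text
[[0.5096 0.2043 0.078 ]
 [0.5091 0.2441 0.078 ]
 [0.5081 0.2046 0.092 ]]
[[254.7004 201.6207]
 [254.4909 223.9747]]
lin [ 0.0871  0.0007 -0.    ] roll 0 dist 0.052
lin [0.1305 0.0007 0.0001] roll 0 dist 0.078
```

```bash
python3 - <<'E'
from h import *
for i in range(3):
    s,M,p=pose();print(s["t"],p,s["dq"]); 
go([.509,.2043,.094])
E
```

```text
17.425 [0.5085 0.2041 0.1723] [ 0.0044 -0.0087 -0.0194 -0.0011 -0.0066  0.003 ]
17.425 [0.5085 0.2041 0.1723] [ 0.0044 -0.0087 -0.0194 -0.0011 -0.0066  0.003 ]
17.425 [0.5085 0.2041 0.1723] [ 0.0044 -0.0087 -0.0194 -0.0011 -0.0066  0.003 ]
lin [0.1305 0.0007 0.0001] roll 0 dist 0.078
```

>>> apply_moves --series '[{"jaw": 1,"linear": [0,0.001,0],"roll": 0},{"jaw": 1,"linear": [0.02,0.001,0],"roll": 0},{"jaw": 1,"linear": [0.04,0.001,0],"roll": 0},{"jaw": 1,"linear": [0.06,0.001,0],"roll": 0},{"jaw": 1,"linear": [0.08,0.001,0],"roll": 0},{"jaw": 1,"linear": [0.1,0.001,0],"roll": 0},{"jaw": 1,"linear": [0.115,0.001,0],"roll": 0},{"jaw": 1,"linear": [0.125,0.001,0],"roll": 0},{"jaw": 1,"linear": [0.131,0.001,0],"roll": 0},{"jaw": 1,"linear": [0.131,0.001,0],"roll": 0}]'

```text
t: 18.68
tool_pos: [0.5094, 0.2045, 0.0948]
orientation: [1.208, 1.214, -1.202]
force: [-4.7, -1.7, 7.4]
opening: 0.0179
```

```bash
python3 - <<'E'
from h import *
for z in(.2,.087): go([.4863,-.2306,z],-.0916)
E
```

```text
lin [-0.1779 -0.0425  0.7243] roll 0.1861 dist 0.448
lin [ 0.0105 -0.0427  0.725 ] roll 0.1861 dist 0.436
```

>>> apply_moves --series '[{"jaw": -0.3,"linear": [0,0,0],"roll": 0},{"jaw": -0.3,"linear": [0,0,0],"roll": 0},{"jaw": -0.3,"linear": [0,0,0],"roll": 0},{"jaw": -0.3,"linear": [-0.09,0,0],"roll": 0},{"jaw": -0.3,"linear": [-0.178,0,0],"roll": 0},{"jaw": -0.3,"linear": [-0.178,0,0],"roll": 0},{"jaw": -0.3,"linear": [-0.178,-0.043,0.725],"roll": 0.186},{"jaw": -0.3,"linear": [-0.178,-0.043,0.725],"roll": 0.186},{"jaw": -0.3,"linear": [-0.178,-0.043,0.725],"roll": 0.186},{"jaw": -0.3,"linear": [-0.178,-0.043,0.725],"roll": 0.186},{"jaw": -0.3,"linear": [-0.178,-0.043,0.725],"roll": 0.186},{"jaw": -0.3,"linear": [-0.178,-0.043,0.725],"roll": 0.186},{"jaw": -0.3,"linear": [-0.178,-0.043,0.725],"roll": 0.186},{"jaw": -0.3,"linear": [-0.178,-0.043,0.725],"roll": 0.186},{"jaw": -0.3,"linear": [-0.178,-0.043,0.725],"roll": 0.186},{"jaw": -0.3,"linear": [-0.178,-0.043,0.725],"roll": 0.186},{"jaw": -0.3,"linear": [-0.178,-0.043,0.725],"roll": 0.186}]'

```text
t: 20.8
tool_pos: [0.4863, -0.2297, 0.2001]
orientation: [1.278, 1.167, -1.272]
force: [-0.3, -0.2, 0.1]
opening: 0.0603
```

```bash
python3 - <<'E'
from h import *
s,M,p=pose();print(s["t"],p,s["opening"])
for z in(.087,): go([.4863,-.2306,z],-.0916)
E
```

```text
20.8 [ 0.4863 -0.2297  0.2001] 0.06032150854761227
lin [ 0.1884 -0.0001  0.0021] roll 0.0041 dist 0.113
```

>>> apply_moves --series '[{"jaw": -0.3,"linear": [0.09,0,0.001],"roll": 0},{"jaw": -0.3,"linear": [0.188,0,0.001],"roll": 0},{"jaw": -0.3,"linear": [0.188,0,0.001],"roll": 0},{"jaw": -0.3,"linear": [0.188,0,0.001],"roll": 0},{"jaw": 1,"linear": [0.188,0,0.001],"roll": 0},{"jaw": 1,"linear": [0.188,0,0.001],"roll": 0},{"jaw": 1,"linear": [0.188,0,0.001],"roll": 0},{"jaw": 1,"linear": [0.188,0,0.001],"roll": 0},{"jaw": 1,"linear": [0.188,0,0.001],"roll": 0},{"jaw": 1,"linear": [0.188,0,0.001],"roll": 0},{"jaw": 1,"linear": [0.13,0,0.001],"roll": 0},{"jaw": 1,"linear": [0.05,0,0.001],"roll": 0},{"jaw": 1,"linear": [-0.05,0,0.001],"roll": 0},{"jaw": 1,"linear": [-0.06,0,0.001],"roll": 0},{"jaw": 1,"linear": [-0.06,0,0.001],"roll": 0}]'

```text
t: 22.68
tool_pos: [0.4864, -0.2306, 0.2361]
orientation: [1.278, 1.167, -1.272]
force: [0.6, 0.9, 0.0]
opening: 0.0176
```

```bash
python3 - <<'E'
from h import *
s,M,p=pose();print(s["t"],p,s["opening"])
for z in(.235,.172): go([.509,.1643,z],.0065)
E
```

```text
22.675 [ 0.4864 -0.2306  0.2361] 0.01760216453034824
lin [ 0.004  -0.0213 -0.6588] roll -0.1833 dist 0.395
lin [ 0.109  -0.0215 -0.6585] roll -0.1833 dist 0.401
```

>>> apply_moves --series '[{"jaw": 1,"linear": [0,-0.021,-0.659],"roll": -0.183},{"jaw": 1,"linear": [0,-0.021,-0.659],"roll": -0.183},{"jaw": 1,"linear": [0,-0.021,-0.659],"roll": -0.183},{"jaw": 1,"linear": [0,-0.021,-0.659],"roll": -0.183},{"jaw": 1,"linear": [0,-0.021,-0.659],"roll": -0.183},{"jaw": 1,"linear": [0,-0.021,-0.659],"roll": -0.183},{"jaw": 1,"linear": [0,-0.021,-0.659],"roll": -0.183},{"jaw": 1,"linear": [0,-0.021,-0.659],"roll": -0.183},{"jaw": 1,"linear": [0,-0.021,-0.659],"roll": -0.183},{"jaw": 1,"linear": [0.109,-0.021,-0.659],"roll": -0.183},{"jaw": 1,"linear": [0.109,-0.021,-0.659],"roll": -0.183},{"jaw": 1,"linear": [0.109,-0.021,-0.659],"roll": -0.183},{"jaw": 1,"linear": [0.109,-0.021,-0.659],"roll": -0.183}]'

```text
t: 24.3
tool_pos: [0.5109, 0.1645, 0.1748]
orientation: [1.211, 1.211, -1.199]
force: [0.0, -0.5, -0.0]
opening: 0.0177
```

```bash
python3 - <<'E'
from h import *
s,M,p=pose();print(s["t"],p,s["opening"])
go([.5093,.1643,.094],.0065)
E
```

```text
24.3 [0.5109 0.1645 0.1748] 0.017685218020154155
lin [ 0.1346 -0.0034  0.0008] roll -0.0015 dist 0.081
```

>>> apply_moves --series '[{"jaw": 1,"linear": [0,-0.003,0],"roll": 0},{"jaw": 1,"linear": [0,-0.003,0],"roll": 0},{"jaw": 1,"linear": [0.02,-0.003,0],"roll": 0},{"jaw": 1,"linear": [0.04,-0.003,0],"roll": 0},{"jaw": 1,"linear": [0.06,-0.003,0],"roll": 0},{"jaw": 1,"linear": [0.08,-0.003,0],"roll": 0},{"jaw": 1,"linear": [0.1,-0.003,0],"roll": 0},{"jaw": 1,"linear": [0.115,-0.003,0],"roll": 0},{"jaw": 1,"linear": [0.127,-0.003,0],"roll": 0},{"jaw": 1,"linear": [0.135,-0.003,0],"roll": 0},{"jaw": 1,"linear": [0.135,-0.003,0],"roll": 0},{"jaw": 1,"linear": [0.135,-0.003,0],"roll": 0}]'

```text
t: 25.8
tool_pos: [0.5096, 0.1649, 0.095]
orientation: [1.211, 1.211, -1.199]
force: [-5.7, -1.6, 8.8]
opening: 0.0174
```

```bash
python3 - <<'E'
from h import *
s,M,p=pose();print(s["t"],p,s["opening"])
go([.49,-.191,.2],-.0916)
E
```

```text
25.8 [0.5096 0.1649 0.095 ] 0.01740472533659643
lin [-0.1777 -0.0352  0.5923] roll 0.186 dist 0.372
```

>>> apply_moves --series '[{"jaw": -0.3,"linear": [0,0,0],"roll": 0},{"jaw": -0.3,"linear": [0,0,0],"roll": 0},{"jaw": -0.3,"linear": [0,0,0],"roll": 0},{"jaw": -0.3,"linear": [-0.09,0,0],"roll": 0},{"jaw": -0.3,"linear": [-0.178,0,0],"roll": 0},{"jaw": -0.3,"linear": [-0.178,0,0],"roll": 0},{"jaw": -0.3,"linear": [-0.178,-0.035,0.592],"roll": 0.186},{"jaw": -0.3,"linear": [-0.178,-0.035,0.592],"roll": 0.186},{"jaw": -0.3,"linear": [-0.178,-0.035,0.592],"roll": 0.186},{"jaw": -0.3,"linear": [-0.178,-0.035,0.592],"roll": 0.186},{"jaw": -0.3,"linear": [-0.178,-0.035,0.592],"roll": 0.186},{"jaw": -0.3,"linear": [-0.178,-0.035,0.592],"roll": 0.186},{"jaw": -0.3,"linear": [-0.178,-0.035,0.592],"roll": 0.186},{"jaw": -0.3,"linear": [-0.178,-0.035,0.592],"roll": 0.186},{"jaw": -0.3,"linear": [-0.178,-0.035,0.592],"roll": 0.186},{"jaw": -0.3,"linear": [-0.178,-0.035,0.592],"roll": 0.186}]'

```text
t: 27.8
tool_pos: [0.4903, -0.1897, 0.2002]
orientation: [1.281, 1.164, -1.269]
force: [0.7, -0.6, 0.5]
opening: 0.0607
```

```bash
python3 - <<'E'
from h import *
s,M,p=pose();print(s["t"],p,s["opening"])
go([.49,-.191,.087],-.0916)
E
```

```text
27.8 [ 0.4903 -0.1897  0.2002] 0.06074716000006885
lin [ 0.1886 -0.0014  0.0031] roll 0.0033 dist 0.113
```

>>> apply_moves --series '[{"jaw": -0.3,"linear": [0.09,-0.001,0.002],"roll": 0},{"jaw": -0.3,"linear": [0.188,-0.001,0.002],"roll": 0},{"jaw": -0.3,"linear": [0.188,-0.001,0.002],"roll": 0},{"jaw": -0.3,"linear": [0.188,-0.001,0.002],"roll": 0},{"jaw": 1,"linear": [0.188,-0.001,0.002],"roll": 0},{"jaw": 1,"linear": [0.188,-0.001,0.002],"roll": 0},{"jaw": 1,"linear": [0.188,-0.001,0.002],"roll": 0},{"jaw": 1,"linear": [0.188,-0.001,0.002],"roll": 0},{"jaw": 1,"linear": [0.188,-0.001,0.002],"roll": 0},{"jaw": 1,"linear": [0.188,-0.001,0.002],"roll": 0},{"jaw": 1,"linear": [0.13,-0.001,0.002],"roll": 0},{"jaw": 1,"linear": [0.05,-0.001,0.002],"roll": 0},{"jaw": 1,"linear": [-0.05,-0.001,0.002],"roll": 0},{"jaw": 1,"linear": [-0.06,-0.001,0.002],"roll": 0},{"jaw": 1,"linear": [-0.06,-0.001,0.002],"roll": 0}]'

```text
t: 29.68
tool_pos: [0.4896, -0.1911, 0.2362]
orientation: [1.281, 1.164, -1.268]
force: [-0.0, -0.3, -0.1]
opening: 0.0175
```

```bash
python3 - <<'E'
from h import *
s,M,p=pose();print(s["t"],p,s["opening"])
for z in(.235,.172): go([.5094,.1245,z],.0065)
E
```

```text
29.675 [ 0.4896 -0.1911  0.2362] 0.017489401636353447
lin [ 0.0043 -0.0143 -0.5268] roll -0.1841 dist 0.316
lin [ 0.1093 -0.015  -0.5263] roll -0.1841 dist 0.323
```

>>> apply_moves --series '[{"jaw": 1,"linear": [0,-0.014,-0.526],"roll": -0.184},{"jaw": 1,"linear": [0,-0.014,-0.526],"roll": -0.184},{"jaw": 1,"linear": [0,-0.014,-0.526],"roll": -0.184},{"jaw": 1,"linear": [0,-0.014,-0.526],"roll": -0.184},{"jaw": 1,"linear": [0,-0.014,-0.526],"roll": -0.184},{"jaw": 1,"linear": [0,-0.014,-0.526],"roll": -0.184},{"jaw": 1,"linear": [0,-0.014,-0.526],"roll": -0.184},{"jaw": 1,"linear": [0,-0.014,-0.526],"roll": -0.184},{"jaw": 1,"linear": [0.105,-0.014,-0.526],"roll": -0.184},{"jaw": 1,"linear": [0.105,-0.014,-0.526],"roll": -0.184},{"jaw": 1,"linear": [0.105,-0.014,-0.526],"roll": -0.184},{"jaw": 1,"linear": [0.105,-0.014,-0.526],"roll": -0.184}]'

```text
t: 31.18
tool_pos: [0.5117, 0.124, 0.1775]
orientation: [1.213, 1.207, -1.195]
force: [-0.4, 0.2, -0.8]
opening: 0.0174
```

```bash
python3 - <<'E'
from h import *
s,M,p=pose();print(s["t"],p,s["opening"])
go([.5094,.1245,.094],.0065)
E
```

```text
31.175 [0.5117 0.124  0.1775] 0.017398103209794572
lin [ 0.1391 -0.0053 -0.0003] roll -0.0015 dist 0.083
```

>>> apply_moves --series '[{"jaw": 1,"linear": [0,-0.005,0],"roll": 0},{"jaw": 1,"linear": [0,-0.005,0],"roll": 0},{"jaw": 1,"linear": [0.02,-0.005,0],"roll": 0},{"jaw": 1,"linear": [0.04,-0.005,0],"roll": 0},{"jaw": 1,"linear": [0.06,-0.005,0],"roll": 0},{"jaw": 1,"linear": [0.08,-0.005,0],"roll": 0},{"jaw": 1,"linear": [0.1,-0.005,0],"roll": 0},{"jaw": 1,"linear": [0.115,-0.005,0],"roll": 0},{"jaw": 1,"linear": [0.13,-0.005,0],"roll": 0},{"jaw": 1,"linear": [0.139,-0.005,0],"roll": 0},{"jaw": 1,"linear": [0.139,-0.005,0],"roll": 0},{"jaw": 1,"linear": [0.139,-0.005,0],"roll": 0}]'

```text
t: 32.67
tool_pos: [0.5096, 0.1244, 0.095]
orientation: [1.213, 1.207, -1.195]
force: [-4.4, -0.8, 7.9]
opening: 0.0175
```

```bash
python3 - <<'E'
from h import *
s,M,p=pose();print(s["t"],p,s["opening"],M)
go([p[0],p[1],.25]);go([.55,-.13,.29],0)
E
```

```text
32.675 [0.5096 0.1244 0.095 ] 0.01751468218829902 [[ 0.0108  0.9999  0.0059]
 [ 0.0045  0.0058 -1.    ]
 [-0.9999  0.0108 -0.0045]]
lin [-0.2583  0.0028 -0.0012] roll 0 dist 0.155
lin [-0.3261  0.0684  0.423 ] roll 0.0111 dist 0.323
```

Three sticks are seated. Next is the jar: release, lift, travel and turn the jaw to about 120°, which clears the neighbouring jars.

>>> apply_moves --series '[{"jaw": -0.3,"linear": [0,0,0],"roll": 0},{"jaw": -0.3,"linear": [0,0,0],"roll": 0},{"jaw": -0.3,"linear": [0,0,0],"roll": 0},{"jaw": -0.3,"linear": [-0.1,0.001,0],"roll": 0},{"jaw": -0.3,"linear": [-0.2,0.002,0],"roll": 0},{"jaw": -0.3,"linear": [-0.258,0.003,0],"roll": 0},{"jaw": -1,"linear": [-0.32,0.068,0.423],"roll": -1},{"jaw": -1,"linear": [-0.32,0.068,0.423],"roll": -1},{"jaw": -1,"linear": [-0.32,0.068,0.423],"roll": -1},{"jaw": -1,"linear": [-0.32,0.068,0.423],"roll": -1},{"jaw": -1,"linear": [-0.32,0.068,0.423],"roll": -1},{"jaw": -1,"linear": [-0.32,0.068,0.423],"roll": -1}]'

```text
t: 34.17
tool_pos: [0.5498, -0.132, 0.2862]
orientation: [0.82, 1.406, -0.805]
force: [-0.5, 0.2, -0.3]
opening: 0.0926
```

>>> apply_moves --series '[{"jaw": -1,"linear": [0,0,0],"roll": -1},{"jaw": -1,"linear": [0,0,0],"roll": -1},{"jaw": -1,"linear": [0,0,0],"roll": -1},{"jaw": -1,"linear": [0,0,0],"roll": -1}]'

```text
t: 34.67
tool_pos: [0.5498, -0.1308, 0.2859]
orientation: [0.413, 1.523, -0.402]
force: [0.2, -0.7, 0.4]
opening: 0.0929
```

>>> apply_moves --series '[{"jaw": -1,"linear": [0,0,0],"roll": -1},{"jaw": -1,"linear": [0,0,0],"roll": -1},{"jaw": -1,"linear": [0,0,0],"roll": -1},{"jaw": -1,"linear": [0,0,0],"roll": -1}]'

```text
t: 35.17
tool_pos: [0.5498, -0.13, 0.2858]
orientation: [0.004, 1.561, 0.004]
force: [0.3, -0.5, -0.7]
opening: 0.0932
```

>>> apply_moves --series '[{"jaw": -1,"linear": [0,0,0],"roll": -1},{"jaw": -1,"linear": [0,0,0],"roll": -1},{"jaw": -1,"linear": [0,0,0],"roll": -1},{"jaw": -1,"linear": [0,0,0],"roll": -1},{"jaw": -1,"linear": [0,0,0],"roll": -1}]'

```text
t: 35.8
tool_pos: [0.5497, -0.1298, 0.2858]
orientation: [-0.403, 1.521, 0.407]
force: [-0.1, -0.0, 0.4]
opening: 0.0929
```

```bash
python3 - <<'E'
from h import *
s,M,p=pose();print(s["t"],p,np.degrees(yaw(M)),s["q"])
c=cam("wrist");np.save("w5.npy",{k:np.array(v) for k,v in c.items()},allow_pickle=True)
print(proj(c,[[.6037,-.1733,.07]])*1.5625)
cv2.imwrite("pics/w5.png",cv2.resize(c["pixels"],(800,600),interpolation=cv2.INTER_CUBIC))
E
```

```text
35.8 [ 0.5497 -0.1298  0.2858] 119.6614044435144 [-0.3281  0.0079  1.4951  0.0082  1.6305 -2.416 ]
[[330.7043 302.2564]]
```

View pics/w5.png

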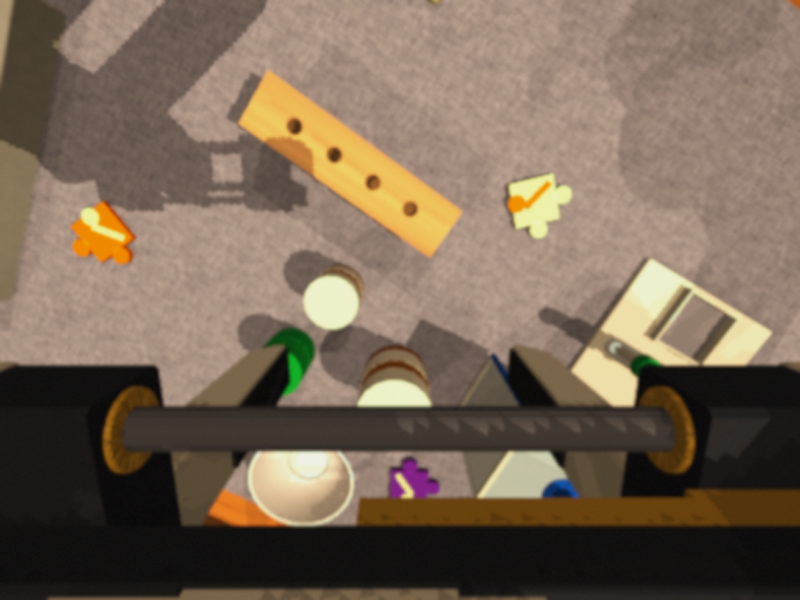

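Jar lid is at (332,302), as predicted, so it hasn't moved. Stand is empty.

```bash
python3 - <<'E'
from h import *
w=np.load("w5.npy",allow_pickle=True).item();print(ray(w,[[332/1.5625,302/1.5625]],.07))
for z in(.16,.038): go([.604,-.1735,z],np.radians(120))
E
```

```text
[[ 0.6029 -0.1724  0.07  ]]
lin [ 0.2101 -0.1079  0.0401] roll -0.0092 dist 0.144
lin [ 0.4134 -0.1078  0.0378] roll -0.0092 dist 0.257
```

>>> apply_moves --series '[{"jaw": -1,"linear": [0.1,-0.108,0.04],"roll": 0},{"jaw": -1,"linear": [0.21,-0.108,0.04],"roll": 0},{"jaw": -1,"linear": [0.21,-0.108,0.04],"roll": 0},{"jaw": -1,"linear": [0.28,-0.108,0.039],"roll": 0},{"jaw": -1,"linear": [0.35,-0.108,0.038],"roll": 0},{"jaw": -1,"linear": [0.413,-0.108,0.038],"roll": 0},{"jaw": -1,"linear": [0.413,-0.108,0.038],"roll": 0},{"jaw": 1,"linear": [0.413,-0.108,0.038],"roll": 0},{"jaw": 1,"linear": [0.413,-0.108,0.038],"roll": 0},{"jaw": 1,"linear": [0.413,-0.108,0.038],"roll": 0},{"jaw": 1,"linear": [0.413,-0.108,0.038],"roll": 0},{"jaw": 1,"linear": [0.413,-0.108,0.038],"roll": 0},{"jaw": 1,"linear": [0.413,-0.108,0.038],"roll": 0}]' --force 25

```text
t: 37.48
tool_pos: [0.6044, -0.1735, 0.0388]
orientation: [-0.404, 1.521, 0.408]
force: [-2.3, 2.1, 5.8]
opening: 0.0517
```

```bash
python3 - <<'E'
from h import *
s,M,p=pose();print(s["t"],p,s["opening"],s["force"],M)
go(np.r_[p[:2],.20]);go([.448,.184,.20],np.radians(90.4))
E
```

```text
37.475 [ 0.6044 -0.1735  0.0388] 0.05167739563140256 [-2.2621  2.0572  5.7988] [[ 0.0106 -0.4958  0.8683]
 [ 0.0052  0.8684  0.4958]
 [-0.9999 -0.0008  0.0117]]
lin [-0.2686 -0.0002  0.0032] roll 0 dist 0.161
lin [-0.2683  0.6464  0.0722] roll 0.9775 dist 0.422
```

```bash
python3 - <<'E'
from h import *
w=np.load("w4.npy",allow_pickle=True).item()
X=ray(w,np.array([[154-.6+u/4,107+v/4] for u,v in[(115,290),(308,290),(312,465),(127,470)]]),[.02,.02,.008,.008])
print(X)
X=ray(w,np.array([[154-.6+u/4,107+v/4] for u,v in[(105,275),(325,275)]]),.02);print(X)
s,M,p=pose();go([.4495,.184,.20],np.radians(90.4))
E
```

```text
[[0.4199 0.2116 0.02  ]
 [0.4781 0.212  0.02  ]
 [0.4773 0.1521 0.008 ]
 [0.417  0.15   0.008 ]]
[[0.4171 0.2162 0.02  ]
 [0.4833 0.2166 0.02  ]]
lin [-0.2683  0.6452  0.0744] roll 0.9775 dist 0.422
```

>>> apply_moves --series '[{"jaw": 1,"linear": [-0.08,0,0.001],"roll": 0},{"jaw": 1,"linear": [-0.17,0,0.002],"roll": 0},{"jaw": 1,"linear": [-0.27,0,0.003],"roll": 0},{"jaw": 1,"linear": [-0.27,0,0.003],"roll": 0},{"jaw": 1,"linear": [-0.27,0.646,0.073],"roll": 0.977},{"jaw": 1,"linear": [-0.27,0.646,0.073],"roll": 0.977},{"jaw": 1,"linear": [-0.27,0.646,0.073],"roll": 0.977},{"jaw": 1,"linear": [-0.27,0.646,0.073],"roll": 0.977},{"jaw": 1,"linear": [-0.27,0.646,0.073],"roll": 0.977},{"jaw": 1,"linear": [-0.27,0.646,0.073],"roll": 0.977},{"jaw": 1,"linear": [-0.27,0.646,0.073],"roll": 0.977},{"jaw": 1,"linear": [-0.27,0.646,0.073],"roll": 0.977},{"jaw": 1,"linear": [-0.27,0.646,0.073],"roll": 0.977},{"jaw": 1,"linear": [-0.27,0.646,0.073],"roll": 0.977}]'

```text
t: 39.22
tool_pos: [0.4491, 0.1827, 0.2007]
orientation: [-0.0, 1.561, 0.008]
force: [1.1, -0.4, -1.9]
opening: 0.0514
```

```bash
python3 - <<'E'
from h import *
s,M,p=pose();print(s["t"],p,s["opening"],np.degrees(yaw(M)),M)
c=cam("wrist");np.save("w6.npy",{k:np.array(v) for k,v in c.items()},allow_pickle=True)
cv2.imwrite("pics/w6.png",cv2.resize(c["pixels"][80:260,130:380],(800,576),interpolation=cv2.INTER_CUBIC))
E
```

```text
39.225 [0.4491 0.1827 0.2007] 0.051387778396081815 90.29487139027636 [[ 0.0102 -0.0051  0.9999]
 [ 0.0047  1.      0.0051]
 [-0.9999  0.0047  0.0103]]
```

View pics/w6.png

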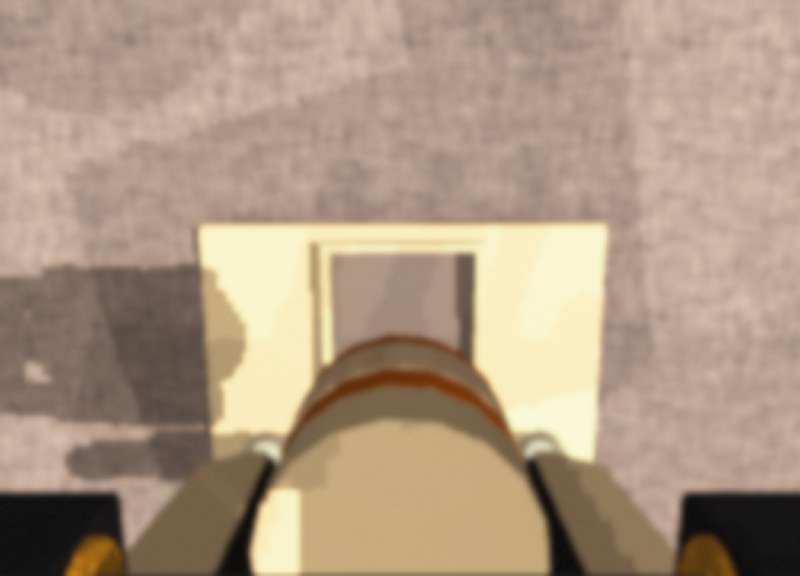

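Jar is held over the bay. Base front corners are at (200,225)/(607,225) in the crop; using them to refine the bay centre.

```bash
python3 - <<'E'
from h import *
w=np.load("w6.npy",allow_pickle=True).item()
X=ray(w,np.array([[130+u/3.2,80+v/3.2] for u,v in[(200,225),(607,225),(333,254),(474,254),(311,243),(484,243)]]),[.008,.008,.008,.008,.02,.02]);print(X)
s,M,p=pose();print(p)
for z in(.09,.0468): go([.4492,.1838,z],np.radians(90.4))
E
```

```text
[[0.4106 0.0997 0.008 ]
 [0.4097 0.2685 0.008 ]
 [0.4223 0.1546 0.008 ]
 [0.422  0.2136 0.008 ]
 [0.4165 0.1467 0.02  ]
 [0.4162 0.2164 0.02  ]]
[0.4491 0.1828 0.2008]
lin [ 0.1847  0.0008 -0.0017] roll -0.0035 dist 0.111
lin [ 0.2567  0.0005 -0.0025] roll -0.0035 dist 0.154
```

>>> apply_moves --series '[{"jaw": 1,"linear": [0.09,0.001,0],"roll": 0},{"jaw": 1,"linear": [0.18,0.001,-0.001],"roll": 0},{"jaw": 1,"linear": [0.2,0.001,-0.001],"roll": 0},{"jaw": 1,"linear": [0.225,0.001,-0.001],"roll": 0},{"jaw": 1,"linear": [0.245,0.001,-0.001],"roll": 0},{"jaw": 1,"linear": [0.256,0.001,-0.001],"roll": 0},{"jaw": 1,"linear": [0.256,0.001,-0.001],"roll": 0},{"jaw": 1,"linear": [0.256,0.001,-0.001],"roll": 0}]'

```text
t: 40.28
tool_pos: [0.4506, 0.1843, 0.0479]
orientation: [-0.0, 1.559, 0.008]
force: [0.5, -1.0, -3.2]
opening: 0.052
```

>>> apply_moves --series '[{"jaw": 1,"linear": [0.003,0,0],"roll": 0},{"jaw": 1,"linear": [0.003,0,0],"roll": 0},{"jaw": -0.6,"linear": [0.003,0,0],"roll": 0},{"jaw": -0.6,"linear": [0.003,0,0],"roll": 0},{"jaw": -0.6,"linear": [0.003,0,0],"roll": 0},{"jaw": -0.6,"linear": [0.003,0,0],"roll": 0},{"jaw": -0.6,"linear": [-0.1,0,0],"roll": 0},{"jaw": -0.6,"linear": [-0.2,0,0],"roll": 0},{"jaw": -0.6,"linear": [-0.3,0,0],"roll": 0},{"jaw": -0.6,"linear": [-0.4,0,0],"roll": 0},{"jaw": -0.6,"linear": [-0.4,0,0],"roll": 0},{"jaw": -0.6,"linear": [-0.4,0,0],"roll": 0}]'

```text
t: 41.78
tool_pos: [0.4478, 0.1831, 0.2875]
orientation: [-0.0, 1.559, 0.008]
force: [0.7, -0.1, 0.7]
opening: 0.0742
```

```bash
python3 - <<'E'
from h import *
s,M,p=pose();print(s["t"],p,s["opening"])
c=cam("wrist");np.save("w7.npy",{k:np.array(v) for k,v in c.items()},allow_pickle=True)
print(proj(c,[[.45,.184,.078],[.51,.1245,.143],[.51,.1645,.143],[.51,.2045,.143]])*1.5625)
cv2.imwrite("pics/w7.png",cv2.resize(c["pixels"],(800,600),interpolation=cv2.INTER_CUBIC))
E
```

```text
41.775 [0.4478 0.1831 0.2875] 0.07417014983762815
[[399.0948 278.764 ]
 [324.4976 367.6032]
 [374.7055 367.7858]
 [424.8387 367.9732]]
```

View pics/w7.png

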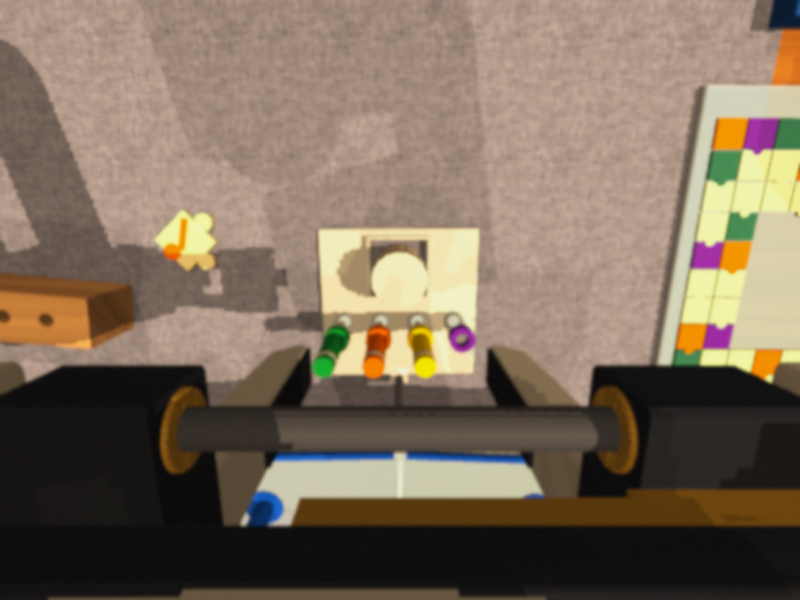

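Sticks (324,368), (374,368), (425,368) and jar lid (399,279) all match where seated items should project. Now closing the right shell.

```bash
cat > arc.py <<'E'
from h import *
import sys
side,n=sys.argv[1],18
H=np.array([.5797,.1850]);yw=.007;sg=-1 if side=="right" else 1
s,M,p=pose();print(s["t"],p,s["opening"],s["force"])
sh=rot(yw)@[-.115,sg*.05]
k=p[:2]-H if len(sys.argv)<3 else np.array(list(map(float,sys.argv[2:4])))-H
d=np.arctan2(k[0]*sh[1]-k[1]*sh[0],k@sh)+ -sg*-.012
print("turn",d,"r",np.linalg.norm(k),np.linalg.norm(sh),"shut at",sh+H)
r0,r1=np.linalg.norm(k),np.linalg.norm(sh)
for i in range(1,n+1):
    t=rot(d*i/n)@k*((r0+(r1-r0)*i/n)/r0);print((M.T@np.r_[t-k,0]/.6).round(3).tolist(),end=" ")
E
python3 - <<'E'
from h import *
for z in(.25,.161): go([.6284,.0718,z],np.pi/2)
E
```

```text
lin [ 0.0626 -0.1871  0.3003] roll 0.0101 dist 0.216
lin [ 0.2109 -0.1877  0.299 ] roll 0.0101 dist 0.247
```

>>> apply_moves --series '[{"jaw": -0.3,"linear": [0.06,-0.187,0.3],"roll": 0},{"jaw": -0.3,"linear": [0.06,-0.187,0.3],"roll": 0},{"jaw": -0.3,"linear": [0.06,-0.187,0.3],"roll": 0},{"jaw": -0.3,"linear": [0.06,-0.187,0.3],"roll": 0},{"jaw": -0.3,"linear": [0.06,-0.187,0.3],"roll": 0},{"jaw": -0.3,"linear": [0.14,-0.187,0.3],"roll": 0},{"jaw": -0.3,"linear": [0.211,-0.187,0.299],"roll": 0},{"jaw": -0.3,"linear": [0.211,-0.187,0.299],"roll": 0},{"jaw": 1,"linear": [0.211,-0.187,0.299],"roll": 0},{"jaw": 1,"linear": [0.211,-0.187,0.299],"roll": 0},{"jaw": 1,"linear": [0.211,-0.187,0.299],"roll": 0},{"jaw": 1,"linear": [0.211,-0.187,0.299],"roll": 0},{"jaw": 1,"linear": [0.211,-0.187,0.299],"roll": 0},{"jaw": 1,"linear": [0.211,-0.187,0.299],"roll": 0}]' --force 8

```text
t: 43.58
tool_pos: [0.6287, 0.0716, 0.1611]
orientation: [-0.001, 1.561, 0.007]
force: [1.0, -3.0, 0.3]
opening: 0.0158
```

```bash
python3 arc.py right
```

```text
43.575 [0.6287 0.0716 0.1611] 0.01584230736391569 [ 1.0344 -2.9899  0.2739]
turn -1.5734118268077169 r 0.12353716574178049 0.12539936203984453 shut at [0.4651 0.1342]
[-0.0, -0.006, -0.017] [-0.0, -0.011, -0.034] [-0.001, -0.015, -0.052] [-0.001, -0.017, -0.07] [-0.001, -0.017, -0.088] [-0.001, -0.016, -0.106] [-0.001, -0.013, -0.124] [-0.001, -0.009, -0.141] [-0.002, -0.003, -0.158] [-0.002, 0.004, -0.175] [-0.002, 0.013, -0.191] [-0.002, 0.023, -0.206] [-0.002, 0.035, -0.22] [-0.002, 0.047, -0.233] [-0.002, 0.061, -0.245] [-0.002, 0.076, -0.256] [-0.002, 0.092, -0.265] [-0.002, 0.108, -0.273]
```

>>> apply_moves --series '[{"jaw": 1,"linear": [0,-0.006,-0.017],"roll": 0},{"jaw": 1,"linear": [0,-0.011,-0.034],"roll": 0},{"jaw": 1,"linear": [-0.001,-0.015,-0.052],"roll": 0},{"jaw": 1,"linear": [-0.001,-0.017,-0.07],"roll": 0},{"jaw": 1,"linear": [-0.001,-0.017,-0.088],"roll": 0},{"jaw": 1,"linear": [-0.001,-0.016,-0.106],"roll": 0},{"jaw": 1,"linear": [-0.001,-0.013,-0.124],"roll": 0},{"jaw": 1,"linear": [-0.001,-0.009,-0.141],"roll": 0},{"jaw": 1,"linear": [-0.002,-0.003,-0.158],"roll": 0},{"jaw": 1,"linear": [-0.002,0.004,-0.175],"roll": 0},{"jaw": 1,"linear": [-0.002,0.013,-0.191],"roll": 0},{"jaw": 1,"linear": [-0.002,0.023,-0.206],"roll": 0},{"jaw": 1,"linear": [-0.002,0.035,-0.22],"roll": 0},{"jaw": 1,"linear": [-0.002,0.047,-0.233],"roll": 0},{"jaw": 1,"linear": [-0.002,0.061,-0.245],"roll": 0},{"jaw": 1,"linear": [-0.002,0.076,-0.256],"roll": 0},{"jaw": 1,"linear": [-0.002,0.092,-0.265],"roll": 0},{"jaw": 1,"linear": [-0.002,0.108,-0.273],"roll": 0},{"jaw": 1,"linear": [-0.002,0.108,-0.273],"roll": 0},{"jaw": 1,"linear": [-0.002,0.108,-0.273],"roll": 0}]'

```text
t: 46.08
tool_pos: [0.4593, 0.1331, 0.1606]
orientation: [-0.005, 1.572, 0.002]
force: [-26.0, -16.4, 20.4]
opening: 0.0335
```

```bash
python3 - <<'E'
from h import *
s,M,p=pose();print(s["t"],p,s["opening"],s["force"])
for z in(.25,.161): go([.6394,.2961,z],np.pi/2)
E
```

```text
46.075 [0.4593 0.1331 0.1606] 0.03352952439955439 [-26.0203 -16.4409  20.4287]
lin [-0.1498  0.2701  0.3012] roll 0.0085 dist 0.259
lin [-0.0015  0.2703  0.3013] roll 0.0085 dist 0.243
```

Opening has widened to 33 mm and force is up, so something is jammed. Looking before moving.

```bash
python3 - <<'E'
from h import *
c=cam("scene");i=c["pixels"];s=cam("side")["pixels"]
a=cv2.resize(i[150:310,70:260],(570,480));b=cv2.resize(s[190:340,260:440],(576,480))
w=cam("wrist")["pixels"]
cv2.imwrite("pics/c8.png",cv2.resize(np.hstack([a,b]),(800,335)))
cv2.imwrite("pics/c8w.png",cv2.resize(w,(640,480)))
e=np.vstack([cv2.resize(np.hstack([a,b]),(760,318)),cv2.resize(w[120:384-124+20],(760,270))]);cv2.imwrite("pics/c8all.png",e);print(e.shape)
E
```

```text
(588, 760, 3)
```

View pics/c8all.png

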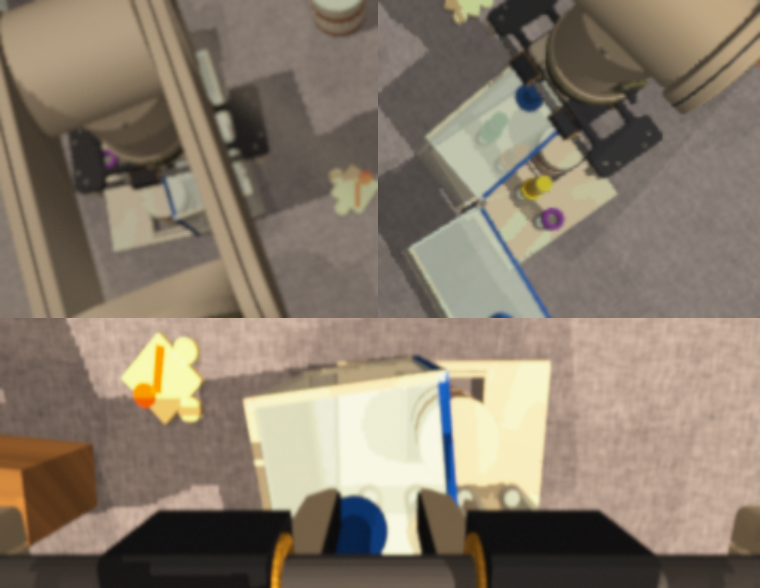

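```bash
python3 - <<'E'
from h import *
s,M,p=pose();print(s["t"],p,s["opening"],s["force"],M)
c=cam("wrist");k=lambda u,v:[u/1.4844,120+(v-318)/1.6875]
X=ray(c,[k(447,374),k(455,500),k(246,402),k(358,520),k(445,372)],.154);print(X)
e=X[1]-X[0];print("edge yaw",np.arctan2(e[1],e[0]))
cv2.imwrite("pics/c9.png",cv2.resize(c["pixels"][130:290,150:362],(795,600),interpolation=cv2.INTER_CUBIC))
E
```

```text
46.225 [0.4594 0.133  0.1605] 0.033455767114580474 [-25.9735 -16.1718  20.7948] [[-0.0009 -0.0042  1.    ]
 [-0.0018  1.      0.0042]
 [-1.     -0.0018 -0.001 ]]
[[0.4071 0.1615 0.154 ]
 [0.4578 0.1675 0.154 ]
 [0.4182 0.0739 0.154 ]
 [0.4668 0.1226 0.154 ]
 [0.4064 0.1606 0.154 ]]
edge yaw 0.11865712362767392
```

View pics/c9.png

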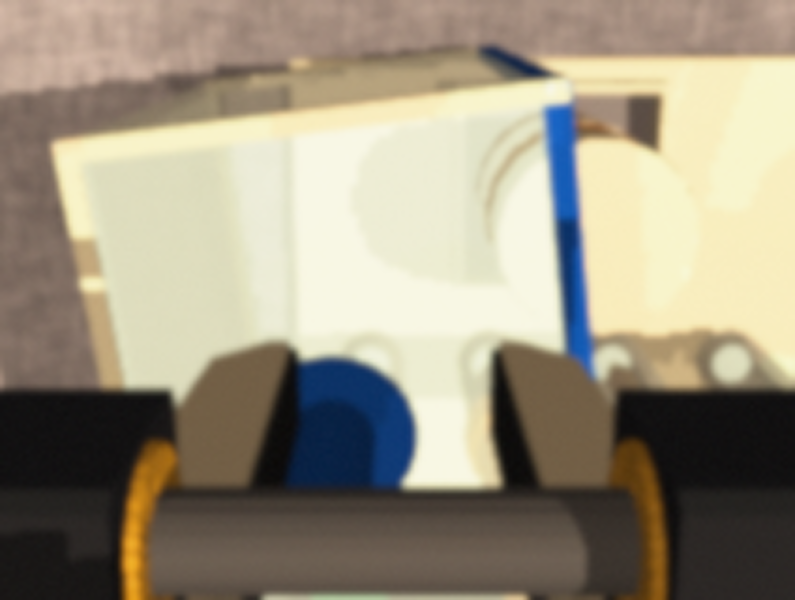

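```bash
python3 - <<'E'
from h import *
s,M,p=pose();c=cam("wrist");k=lambda u,v:[150+u/3.75,130+v/3.75]
print("jar",ray(c,[k(595,218),k(698,218),k(492,218)],.078))
print("front corner, edge",ray(c,[k(560,90),k(590,365)],.154))
print("knob",proj(c,[[.4651,.1342,.156],[.4651,.1342,.19]]),k(355,420),k(330,445))
print("commanded",s["q"])
P=[[.5095,.1245,.143],[.5095,.1645,.143],[.5095,.2045,.143]];print((proj(c,P)-[150,130])*3.75)
E
```

```text
jar [[0.446  0.1831 0.078 ]
 [0.4459 0.2092 0.078 ]
 [0.4462 0.1569 0.078 ]]
front corner, edge [[0.4077 0.1603 0.154 ]
 [0.4574 0.168  0.154 ]]
knob [[257.9161 238.6319]
 [258.456  262.3362]] [244.66666666666669, 242.0] [238.0, 248.66666666666669]
commanded [ 0.1757 -0.1684  1.8898 -0.0016  1.4213 -1.3989]
[[355.4314 583.6504]
 [549.6682 584.7446]
 [744.1044 585.9121]]
```

Jar and sticks look in place and the shell sits at about 0.13 rad. Releasing and lifting to clear the jam before another look.

>>> apply_moves --series '[{"jaw": -0.2,"linear": [0,0,0],"roll": 0},{"jaw": -0.2,"linear": [0,0,0],"roll": 0},{"jaw": -0.2,"linear": [-0.02,0,0],"roll": 0},{"jaw": -0.2,"linear": [-0.08,0,0],"roll": 0},{"jaw": -0.2,"linear": [-0.15,0,0],"roll": 0},{"jaw": -0.2,"linear": [-0.2,0,-0.04],"roll": 0},{"jaw": -0.2,"linear": [-0.2,0.03,-0.04],"roll": 0},{"jaw": -0.2,"linear": [-0.2,0.03,-0.04],"roll": 0}]'

```text
t: 47.32
tool_pos: [0.4357, 0.1519, 0.2818]
orientation: [-0.005, 1.57, 0.004]
force: [-0.2, -1.0, 0.4]
opening: 0.0559
```

```bash
python3 - <<'E'
from h import *
s,M,p=pose();print(s["t"],p,s["opening"],s["force"])
c=cam("wrist");np.save("w10.npy",{k:np.array(v) for k,v in c.items()},allow_pickle=True)
cv2.imwrite("pics/w10.png",cv2.resize(c["pixels"][120:270,140:360],(800,545),interpolation=cv2.INTER_CUBIC))
E
```

```text
47.325 [0.4357 0.1519 0.2818] 0.055923512250570614 [-0.2437 -1.0091  0.4353]
```

View pics/w10.png

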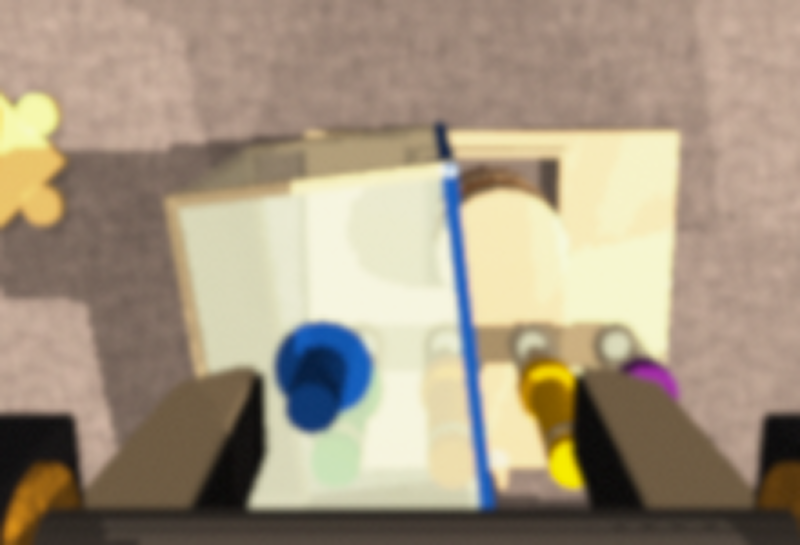

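Everything inside is in place. The shell is about 0.1 rad open, knob top at (313,405). I'll measure the knob, then push it shut with closed fingers from its outer side.

```bash
python3 - <<'E'
from h import *
w=np.load("w10.npy",allow_pickle=True).item();k=lambda u,v:[140+u/3.636,120+v/3.633]
X=ray(w,[k(450,175),k(488,505)],.154);e=X[1]-X[0];print(X,"angle",np.arctan2(e[1],e[0])-.007)
K=ray(w,[k(313,405),k(322,366)],[.19,.156]);print("knob",K)
H=np.array([.5797,.185]);d=K[0,:2]-H;sh=rot(.007)@[-.115,-.05];print("angle from knob",np.arctan2(sh[0]*d[1]-sh[1]*d[0],d@sh),np.linalg.norm(d))
s,M,p=pose();go([K[0,0],K[0,1]-.05,.25],np.pi/2)
E
```

```text
[[0.4098 0.1606 0.154 ]
 [0.5195 0.1747 0.154 ]] angle 0.12143453254170575
knob [[0.4705 0.1216 0.19  ]
 [0.4706 0.1208 0.156 ]]
angle from knob 0.10907172120217173 0.12632199732394672
lin [ 0.0519 -0.1332  0.0576] roll 0.0105 dist 0.092
```

```bash
python3 - <<'E'
from h import *
for t in([.468,.078,.25],[.468,.078,.166],[.468,.111,.166]): go(t,np.pi/2)
E
```

```text
lin [ 0.0519 -0.1224  0.0535] roll 0.0105 dist 0.086
lin [ 0.1919 -0.1222  0.0536] roll 0.0105 dist 0.14
lin [ 0.1918 -0.0672  0.0539] roll 0.0105 dist 0.126
```

>>> apply_moves --series '[{"jaw": 1,"linear": [0.05,-0.122,0.053],"roll": 0},{"jaw": 1,"linear": [0.05,-0.122,0.053],"roll": 0},{"jaw": 1,"linear": [0.05,-0.122,0.053],"roll": 0},{"jaw": 1,"linear": [0.05,-0.122,0.053],"roll": 0},{"jaw": 1,"linear": [0.12,-0.122,0.053],"roll": 0},{"jaw": 1,"linear": [0.192,-0.122,0.053],"roll": 0},{"jaw": 1,"linear": [0.192,-0.122,0.053],"roll": 0},{"jaw": 1,"linear": [0.192,-0.11,0.053],"roll": 0},{"jaw": 1,"linear": [0.192,-0.098,0.053],"roll": 0},{"jaw": 1,"linear": [0.192,-0.09,0.053],"roll": 0},{"jaw": 1,"linear": [0.192,-0.084,0.053],"roll": 0},{"jaw": 1,"linear": [0.192,-0.078,0.053],"roll": 0},{"jaw": 1,"linear": [0.192,-0.072,0.053],"roll": 0},{"jaw": 1,"linear": [0.192,-0.068,0.053],"roll": 0},{"jaw": 1,"linear": [0.192,-0.068,0.053],"roll": 0}]'

```text
t: 49.25
tool_pos: [0.4675, 0.1107, 0.1658]
orientation: [-0.006, 1.571, 0.003]
force: [0.5, 0.7, 0.0]
opening: 0.0006
```

```bash
python3 - <<'E'
from h import *
s,M,p=pose();print(s["t"],p,s["opening"],s["force"])
c=cam("wrist");np.save("w11.npy",{k:np.array(v) for k,v in c.items()},allow_pickle=True)
cv2.imwrite("pics/w11.png",cv2.resize(c["pixels"][120:270,140:360],(800,545),interpolation=cv2.INTER_CUBIC))
E
```

```text
49.25 [0.4675 0.1107 0.1658] 0.000551233221676836 [0.5401 0.7286 0.0366]
```

View pics/w11.png

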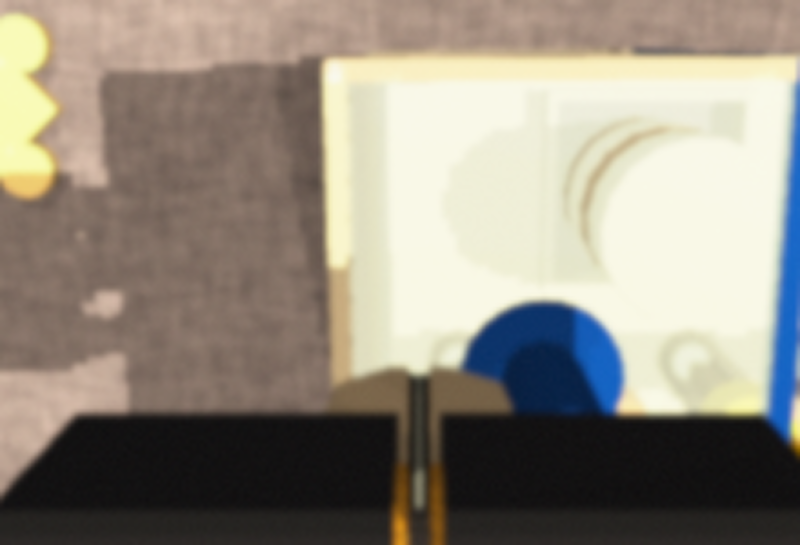

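Shell moved freely and the edge now runs from (797,85) to (775,440), nearly straight. Computing the remaining angle numerically.

```bash
python3 - <<'E'
from h import *
w=np.load("w11.npy",allow_pickle=True).item();k=lambda u,v:[140+u/3.636,120+v/3.633]
X=ray(w,[k(798,85),k(777,435),k(323,60),k(332,385)],.154);print(X)
e=X[1]-X[0];e2=X[3]-X[2];print("edge yaws",np.arctan2(e[1],e[0]),np.arctan2(e2[1],e2[0]))
# pixel-level fit of the blue edge line
im=w["pixels"];h=cv2.cvtColor(im,cv2.COLOR_BGR2HSV)
m=(abs(h[...,0].astype(int)-112)<10)&(h[...,1]>150);P=np.argwhere(m[145:235,330:375])+[145,330]
# left boundary per row
L=[(P[P[:,0]==r][:,1].min(),r) for r in np.unique(P[:,0])]
L=np.array(L,float);X=ray(w,L-[.5,0],.154);print(len(L),X[0],X[-1]);b=np.polyfit(X[:,0],X[:,1],1);print("slope",b[0],"y at hinge",np.polyval(b,.5797),"at front",np.polyval(b,.405))
s,M,p=pose();print(s["force"])
E
```

```text
[[0.409  0.1779 0.154 ]
 [0.4766 0.1805 0.154 ]
 [0.4052 0.0925 0.154 ]
 [0.4668 0.0932 0.154 ]]
edge yaws 0.03933290307476142 0.011210438978354916
90 [0.4101 0.178  0.154 ] [0.4722 0.1786 0.154 ]
slope 0.011054796991465112 y at hinge 0.17974034150590693 at front 0.17780906847149797
[ 1.1249 -0.5525 -0.3932]
```

>>> apply_moves --series '[{"jaw": 1,"linear": [0,0.003,0],"roll": 0},{"jaw": 1,"linear": [0,0.006,0],"roll": 0},{"jaw": 1,"linear": [0,0.006,0],"roll": 0}]'

```text
t: 49.68
tool_pos: [0.4675, 0.1117, 0.1659]
orientation: [-0.008, 1.571, -0.001]
force: [-1.6, -13.8, 2.2]
opening: 0.0002
```

Right half is at its stop (13.8 N, no further motion). For the left half I'll turn the jaw to about 10° so the pads push along the arc, and cage the knob loosely.

```bash
python3 - <<'E'
from h import *
s,M,p=pose();go([p[0],p[1]-.01,.25]);go([.6394,.2961,.25])
E
```

```text
lin [-0.14   -0.0175 -0.0002] roll 0 dist 0.085
lin [-0.1422  0.3052  0.2878] roll 0 dist 0.266
```

>>> apply_moves --series '[{"jaw": 1,"linear": [0,-0.017,0],"roll": 0},{"jaw": 0,"linear": [-0.07,-0.017,0],"roll": 0},{"jaw": 0,"linear": [-0.142,-0.017,0],"roll": 0},{"jaw": 0,"linear": [-0.142,0.305,0.288],"roll": 0.89},{"jaw": 0,"linear": [-0.142,0.305,0.288],"roll": 0.89},{"jaw": 0,"linear": [-0.142,0.305,0.288],"roll": 0.89},{"jaw": 0,"linear": [-0.142,0.305,0.288],"roll": 0.89},{"jaw": 0,"linear": [-0.142,0.305,0.288],"roll": 0.89},{"jaw": 0,"linear": [-0.142,0.305,0.288],"roll": 0.89},{"jaw": 0,"linear": [-0.142,0.305,0.288],"roll": 0.89}]'

```text
t: 50.92
tool_pos: [0.6394, 0.2949, 0.2512]
orientation: [0.358, 1.538, -0.367]
force: [-1.0, -0.2, 0.2]
opening: 0.0468
```

>>> apply_moves --series '[{"jaw": 0,"linear": [0,0,0],"roll": 0.89},{"jaw": 0,"linear": [0,0,0],"roll": 0.89},{"jaw": 0,"linear": [0,0,0],"roll": 0.89},{"jaw": 0,"linear": [0,0,0],"roll": 0.89}]'

```text
t: 51.42
tool_pos: [0.6393, 0.2939, 0.253]
orientation: [0.721, 1.442, -0.727]
force: [-0.3, -0.3, -0.7]
opening: 0.0468
```

>>> apply_moves --series '[{"jaw": 0,"linear": [0,0,0],"roll": 0.89},{"jaw": 0,"linear": [0,0,0],"roll": 0.89},{"jaw": 0,"linear": [0,0,0],"roll": 0.89},{"jaw": 0,"linear": [0,0,0],"roll": 0.89},{"jaw": 0,"linear": [0,0,0],"roll": 0.89}]'

```text
t: 52.05
tool_pos: [0.6392, 0.2935, 0.2536]
orientation: [1.074, 1.282, -1.077]
force: [-0.3, 0.0, -0.1]
opening: 0.0463
```

```bash
python3 - <<'E'
from h import *
s,M,p=pose();print(s["t"],p,s["opening"],np.degrees(yaw(M)),s["q"])
go([.6394,.2961,.163])
E
python3 arc.py left .6394 .2961
```

```text
52.05 [0.6392 0.2935 0.2536] 0.04627907592335153 10.256667707088907 [ 0.3608  0.4035  1.104  -0.0059  1.6325  0.1814]
lin [ 0.151   0.0007 -0.005 ] roll 0 dist 0.091
52.05 [0.6392 0.2935 0.2536] 0.04627907592335153 [-0.2631  0.0347 -0.0522]
turn 1.6727511565872917 r 0.12612414519036388 0.12539936203984453 shut at [0.4644 0.2342]
[-0.0, -0.016, -0.011] [-0.0, -0.033, -0.021] [-0.0, -0.05, -0.029] [-0.0, -0.069, -0.036] [-0.0, -0.088, -0.041] [-0.001, -0.107, -0.044] [-0.001, -0.126, -0.045] [-0.001, -0.146, -0.045] [-0.001, -0.165, -0.042] [-0.001, -0.184, -0.038] [-0.001, -0.203, -0.032] [-0.001, -0.221, -0.025] [-0.001, -0.238, -0.015] [-0.001, -0.254, -0.005] [-0.001, -0.269, 0.007] [-0.001, -0.283, 0.021] [-0.001, -0.296, 0.036] [-0.001, -0.307, 0.052]
```

>>> apply_moves --series '[{"jaw": 0,"linear": [0.08,0,-0.005],"roll": 0},{"jaw": 0,"linear": [0.151,0,-0.005],"roll": 0},{"jaw": 0,"linear": [0.151,0,-0.005],"roll": 0},{"jaw": 0.52,"linear": [0.151,0,-0.005],"roll": 0},{"jaw": 0.52,"linear": [0.151,0,-0.005],"roll": 0},{"jaw": 0.52,"linear": [0.151,0,-0.005],"roll": 0}]'

```text
t: 52.8
tool_pos: [0.6398, 0.2963, 0.1651]
orientation: [1.076, 1.281, -1.074]
force: [-1.0, -0.5, 0.1]
opening: 0.0236
```

>>> apply_moves --series '[{"jaw": 0.52,"linear": [0,-0.016,-0.011],"roll": 0},{"jaw": 0.52,"linear": [0,-0.033,-0.021],"roll": 0},{"jaw": 0.52,"linear": [0,-0.05,-0.029],"roll": 0},{"jaw": 0.52,"linear": [0,-0.069,-0.036],"roll": 0},{"jaw": 0.52,"linear": [0,-0.088,-0.041],"roll": 0},{"jaw": 0.52,"linear": [0,-0.107,-0.044],"roll": 0},{"jaw": 0.52,"linear": [0,-0.126,-0.045],"roll": 0},{"jaw": 0.52,"linear": [0,-0.146,-0.045],"roll": 0},{"jaw": 0.52,"linear": [0,-0.165,-0.042],"roll": 0},{"jaw": 0.52,"linear": [0,-0.184,-0.038],"roll": 0},{"jaw": 0.52,"linear": [0,-0.203,-0.032],"roll": 0},{"jaw": 0.52,"linear": [0,-0.221,-0.025],"roll": 0},{"jaw": 0.52,"linear": [0,-0.238,-0.015],"roll": 0},{"jaw": 0.52,"linear": [0,-0.254,-0.005],"roll": 0},{"jaw": 0.52,"linear": [0,-0.269,0.007],"roll": 0},{"jaw": 0.52,"linear": [0,-0.269,0.007],"roll": 0}]'

```text
t: 54.8
tool_pos: [0.4813, 0.2627, 0.1643]
orientation: [1.076, 1.281, -1.075]
force: [-0.9, 0.3, -0.3]
opening: 0.0222
```

```bash
python3 - <<'E'
from h import *
s,M,p=pose();print(s["t"],p,s["opening"],np.degrees(yaw(M)),s["force"])
H=np.array([.5797,.185]);d=p[:2]-H;sh=rot(.007)@[-.115,.05];print("angle",np.arctan2(d[0]*sh[1]-d[1]*sh[0],d@sh),np.linalg.norm(d))
c=cam("wrist");np.save("w12.npy",{k:np.array(v) for k,v in c.items()},allow_pickle=True)
cv2.imwrite("pics/w12.png",cv2.resize(c["pixels"],(640,480),interpolation=cv2.INTER_CUBIC))
go([p[0],p[1],.22])
go([.468,.29,.22])
E
```

```text
54.8 [0.4813 0.2627 0.1643] 0.022199998452947626 10.23468209309679 [-0.8843  0.2667 -0.339 ]
angle 0.26524817821881636 0.12533537274332857
lin [-0.0926 -0.0002  0.001 ] roll 0 dist 0.056
lin [-0.0929 -0.014  -0.0478] roll 0 dist 0.063
```

```bash
python3 - <<'E'
from h import *
w=np.load("w12.npy",allow_pickle=True).item()
h=cv2.cvtColor(w["pixels"],cv2.COLOR_BGR2HSV);m=((abs(h[...,0].astype(int)-112)<10)&(h[...,1]>150)).astype(np.uint8)
n,_,st,ce=cv2.connectedComponentsWithStats(m)
for i in range(1,n):
    if st[i,4]>30: print(st[i],ce[i],ray(w,[ce[i]],.16)[0])
s,M,p=pose()
for t in([.473,.303,.22],[.473,.303,.168],[.468,.262,.168],[.466,.252,.168]): go(t)
E
```

```text
[ 236  205   41   54 1588] [255.7935 229.0013] [0.482  0.2634 0.16  ]
[250 289  32  15 116] [266.4914 295.3276] [0.4988 0.2143 0.16  ]
lin [-0.093  -0.0019 -0.0676] roll 0 dist 0.069
lin [-0.0063 -0.0024 -0.0681] roll 0 dist 0.041
lin [-0.0061 -0.0227 -0.0023] roll 0 dist 0.014
lin [-0.006  -0.029   0.0135] roll 0 dist 0.02
```

>>> apply_moves --series '[{"jaw": 0.2,"linear": [0,0,0],"roll": 0},{"jaw": 0.2,"linear": [-0.05,0,0],"roll": 0},{"jaw": 0.2,"linear": [-0.093,0,0],"roll": 0},{"jaw": 1,"linear": [-0.093,-0.002,-0.068],"roll": 0},{"jaw": 1,"linear": [-0.093,-0.002,-0.068],"roll": 0},{"jaw": 1,"linear": [-0.093,-0.002,-0.068],"roll": 0},{"jaw": 1,"linear": [-0.05,-0.002,-0.068],"roll": 0},{"jaw": 1,"linear": [-0.006,-0.002,-0.068],"roll": 0},{"jaw": 1,"linear": [-0.006,-0.002,-0.068],"roll": 0},{"jaw": 1,"linear": [-0.006,-0.008,-0.05],"roll": 0},{"jaw": 1,"linear": [-0.006,-0.012,-0.035],"roll": 0},{"jaw": 1,"linear": [-0.006,-0.018,-0.02],"roll": 0},{"jaw": 1,"linear": [-0.006,-0.022,-0.008],"roll": 0},{"jaw": 1,"linear": [-0.006,-0.026,0.003],"roll": 0},{"jaw": 1,"linear": [-0.006,-0.028,0.009],"roll": 0},{"jaw": 1,"linear": [-0.006,-0.029,0.0135],"roll": 0},{"jaw": 1,"linear": [-0.006,-0.029,0.0135],"roll": 0}]'

```text
t: 56.98
tool_pos: [0.4664, 0.2523, 0.1685]
orientation: [1.077, 1.281, -1.073]
force: [-1.7, 4.2, 1.0]
opening: 0.0001
```

>>> apply_moves --series '[{"jaw": 1,"linear": [0,0,0.002],"roll": 0},{"jaw": 1,"linear": [0,0,0.004],"roll": 0},{"jaw": 1,"linear": [0,0,0.004],"roll": 0}]'

```text
t: 57.35
tool_pos: [0.4664, 0.2521, 0.1686]
orientation: [1.079, 1.284, -1.071]
force: [-2.3, 12.5, -1.1]
opening: 0.0006
```

Left half is at its stop too (12.5 N, no motion). Retreating for a check.

```bash
python3 - <<'E'
from h import *
s,M,p=pose();go([p[0],p[1]+.02,.28]);go([.46,.29,.33])
E
```

```text
lin [-0.1856  0.0072 -0.0327] roll 0 dist 0.113
lin [-0.269   0.0026 -0.064 ] roll 0 dist 0.166
```

>>> apply_moves --series '[{"jaw": 1,"linear": [0,0.003,-0.033],"roll": 0},{"jaw": 1,"linear": [-0.1,0.003,-0.033],"roll": 0},{"jaw": 1,"linear": [-0.19,0.003,-0.033],"roll": 0},{"jaw": 1,"linear": [-0.27,0,0],"roll": 0},{"jaw": 1,"linear": [-0.27,-0.03,0.2],"roll": 0},{"jaw": 1,"linear": [-0.27,-0.03,0.2],"roll": 0},{"jaw": 1,"linear": [-0.27,-0.03,0.2],"roll": 0},{"jaw": 1,"linear": [-0.27,-0.03,0.2],"roll": 0}]'

```text
t: 58.35
tool_pos: [0.4692, 0.131, 0.3306]
orientation: [1.08, 1.283, -1.071]
force: [-0.9, 0.6, -0.5]
opening: 0.0003
```

```bash
python3 - <<'E'
from h import *
s,M,p=pose();print(s["t"],p,s["force"])
c=cam("wrist");np.save("w13.npy",{k:np.array(v) for k,v in c.items()},allow_pickle=True)
q=proj(c,[[.4651,.1342,.19],[.4644,.2342,.19],[.58,.185,.154],[.405,.184,.154],[.4497,.184,.078]]);print(q)
cv2.imwrite("pics/w13.png",cv2.resize(c["pixels"][60:270,120:400],(800,600),interpolation=cv2.INTER_CUBIC))
E
```

```text
58.35 [0.4692 0.131  0.3306] [-0.9246  0.6302 -0.5359]
[[250.9874 184.5887]
 [266.5063  95.1879]
 [346.6805 156.2423]
 [210.7093 131.9352]
 [247.3046 137.0181]]
```

View pics/w13.png

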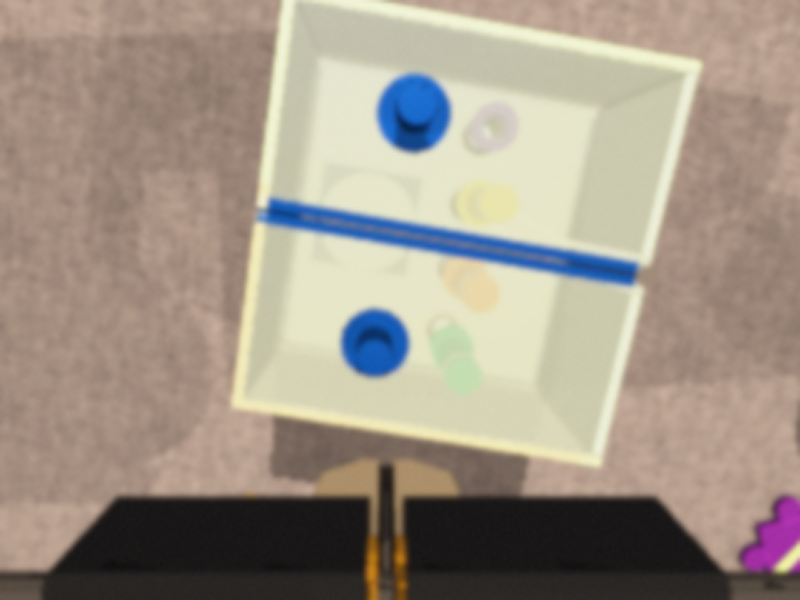

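Both blue edges run parallel and touch along their whole length, from (265,210) to (637,272). The jar is in the bay and the three sticks are in their vials, seen through the roof. Nothing touches the robot, so I'm handing in.

```bash
python3 -c "
from plant import *
print(close_job(), read_state()['t'])"
```

```text
the job is handed in; nothing more can be done
the job is handed in; nothing more can be done
```

The kit is packed and the job handed in at about 58 s simulated time; no verdict was reported.

**What I did:**
- Opened both shell halves.
- Pushed the yellow, orange and green sticks into their matching vials (no purple stick was present).
- Stood the smaller amber jar in the bay.
- Shut both halves.

**Last checks:**
- **Sticks:** each pressed home with 7–9 N upward contact, and their tops appeared where seated sticks should.
- **Jar:** it stands in the bay. Two readings put it about 0–4 mm from the bay centre, within the 8 mm limit.
- **Shells:** both stopped firmly at 12–14 N, and the last picture shows their edges touching along the whole length.
- **Robot:** clear of everything, with a force reading near zero.
- **Loose pieces:** I went near none of them, but did not re-measure their positions at the end.

**What went wrong on the way:** while I was closing the right half, the knob slipped in the jaws and jammed at about 0.13 rad, with about 37 N total force on the wrist. I don't know exactly why. I released it and pushed that half shut with closed fingers, and nothing inside had shifted. I moved the left half in a loose grip and finished it with the same kind of push.

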